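# Load the drying slide with scent discs

### The arm

A 6-joint arm with a two-finger parallel gripper is mounted at the origin on the work surface. World frame = base frame: x ahead of the robot, y to its left, z up, the work surface at z = 0. Lengths are in m, angles in rad, forces in N, time in s.
With the tool pointing down it reaches from about 0.15 to 0.775 m from the base axis. Payload 6.1 kg.
Tool frame: the origin (TCP) lies at the very end of the fingers, on their centre line; the grasp point (between the pads) lies 19 mm behind it; z points along the fingers, x is the direction in which the jaws open and shut, and the axes are right-handed (so a half turn about z gives the same grasp; the last joint's range is limited). The gripper opens to 85 mm and grips with 20 to 120 N. Pads are 22 mm wide; open, the fingers measure 114 mm over their backs; the gripper's body (76 mm by 85 mm) begins 54 mm behind the grasp point. The pads swing forward as they close: fully open they stand 13 mm farther back than shut.
Start: joints at [-1.218, 0.126, -0.04, 1.405, 0, 1.571], TCP at [0.181, -0.493, 0.231] pointing down, gripper open.
Joint ranges: [-2.72, 2.72], [-0.95, 1.95], [-1.27, 1.35], [-1.78, 2.02], [-1.46, 1.47], [-3.14, 3.14]. Speed limits (rad/s): [2.39, 2.39, 3.01, 3.14, 3.14, 3.14].

### API

Orientations are given as a unit quaternion [x, y, z, w].
In Python, from workcell import get_state, snapshot, robot gives the robot as it stands. The module is installed in compiled form; this text tells all that it offers.
- The arm moves only by the tool apply_moves, never from a script. Its argument "deltas" is a list that holds one entry, the list of rows, each a list of 7 numbers: the closure, from -1 (fully open) to 1 (shut), so that 0 is half open, then the shift along the world's x, y, z in m, then the turn, a rotation vector about the world's x, y, z in rad. In form: [[[claw, dx, dy, dz, wx, wy, wz], ...]]. A call has 1 to 12 rows; each row is the pose to reach, as a shift and turn from the pose commanded when the call began; what a row does not reach only later rows make up. A row lasts 1/8 s, in which the tool goes at most 62.5 mm and 10.7 degrees, less where a joint would pass 70% of its speed; a pose out of reach is approached as far as the arm can. A call with a gripper value outside its range is refused whole. The fingers move at their own pace and stop on an object; "newtons" is the grip in N (left out, the last holds). Time passes only in rows, so rows that repeat a pose let the fingers close. It gives the time, the measured TCP pose, the force and the opening at its end, in the units of the state.
- get_state(): the state, without advancing time (a new reading comes with each control period).
- snapshot(name): name is "scene" or "side" or "wrist"; returns a dict with "img" (420x560x3 uint8, red, green, blue), "z_map" (420x560 float32, m along the optical axis (not along the pixel's ray), 0 where there is no reading), "camera_matrix" (3x3 intrinsics, pixels), "k1" (the pictures are not rectified: a ray, as slopes to the right and down, at radius r is drawn at 1 + k1 r^2 times it, then the intrinsics apply), "R" (3x3) and "t" (3): a world point X has camera coordinates R X + t. Camera axes: x right, y down, z forward; pixel columns grow to the right and rows downward; lengths in m; the calibration is good to about 2 mm. A picture is of the moment at which its call begins.
- robot.finish_job(): hands the job in, once; it reports no verdict.
The state is a dict: "t": time; "q": joint angles; "dq": joint speeds; "joint_efforts": joint torques, N m; "ee_pos": TCP position; "tcp_rot": TCP orientation; "contact_force": force on the tool from outside, world axes, zero at the start; "torque": the same for the moment, N m; "grip_width": finger opening in m.
Only numpy, scipy, OpenCV 4.12 (cv2) and the standard library are available. Lean on these libraries where they do the work, as an engineer would, in place of code of your own. Each camera call takes 0.05 s, during which the arm holds its last target.

### The job

Pull up the red plunger and twist it so that it rests in its notch and stays up, and move the wooden pipette rest off the slide base onto the table; only then draw the tray fully out. Lay every clay scent disc flat on the drawn-out tray, side by side with none on top of another or hanging over the edge, push the tray fully home under the lamp, and let the plunger back down so that it locks the tray. Leave the bottle, jar and beaker alone.

Things in the scene. Friction and masses are not known exactly. Their poses are not given: they have to be found in the camera images.
- station: Fixed drying station. Origin on the table under the tray's centre at home; x away from the robot, y left, z up. Steel base plate 8 mm high, x -190 to +60, y -145 to +145 mm. A column at x +105 carries a lamp bar (x +52 to +92, y +-135, underside 172 mm up). Plunger bracket: axis at x -30, y +165, spans x -55 to -5, y +140 to +199, 55 mm high with its brass notch ring.
- tray (a joint): How far the tray is drawn out towards the robot, along the station's -x, in m: 0 = home under the lamp, 0.12 = fully out. It slides with about 1.5 N of friction and stays where it is left. With the plunger down it is locked at home (3 mm of play); it needs the plunger up to pass.
- tray_top (a point): Centre of the tray's top face, 20 mm above the table. The tray is a flat cork-topped board without a rim, 100 mm (station x) x 270 mm (station y). Moves with the tray; axes as the station's.
- tray_knob (a point): Grip point of the tray's black knob, 42 mm above the table, 77 mm in front of the tray's centre (towards the robot). The knob is an upright post 20 mm (station x) x 24 mm (station y), from 18 to 56 mm above the table; grip it from above across its 24 mm.
- plunger_lift (a joint): How far the plunger is pulled up, m: 0 = down (locking), at most 0.024. A spring pulls it down with 4.5 N at the bottom, 8 N at the top. Its cross-bar must be pulled past 0.018 before it can be twisted; resting in the notch it reads about 0.014.
- plunger_twist (a joint): Twist of the plunger, rad, anticlockwise seen from above: 0 = in line with its slot (can go down), rest notch at 1.2, stop at 1.32. It turns easily once lifted. To lock again, lift past 0.018, twist back to 0 and lower.
- plunger_grip (a point): Centre of the plunger's red winged grip, 88 mm above the table when down; moves with lift and twist, x axis along the wing. Wing 48 mm long, 14 mm thick, 22 mm high; along the station's x axis at twist 0. Grip it from above across the 14 mm.
- block_mid (a point): Centre of the wooden pipette rest, an oak block 40 x 120 x 40 mm (x, y, z) with four dark grooves on top, 0.14 kg, that at first stands on the front part of the slide base in the tray's way. Axes as the block's; 20 mm above whatever it stands on.
- disc1: Clay scent disc, round, terracotta, 60 mm across, 8 mm thick, about 45 g, at first on the table beside the station. Origin at the centre of its underside, z up through it. May be absent (2 to 4 of the four are there).
- disc2: Clay scent disc, round, terracotta, 60 mm across, 8 mm thick, about 45 g, at first on the table beside the station. Origin at the centre of its underside, z up through it. May be absent (2 to 4 of the four are there).
- disc3: Clay scent disc, round, terracotta, 60 mm across, 8 mm thick, about 45 g, at first on the table beside the station. Origin at the centre of its underside, z up through it. May be absent (2 to 4 of the four are there).
- disc4: Clay scent disc, round, terracotta, 60 mm across, 8 mm thick, about 45 g, at first on the table beside the station. Origin at the centre of its underside, z up through it. May be absent (2 to 4 of the four are there).
- amber_bottle: Bystander: amber dropper bottle, 42 mm across, 100 mm high, standing. Origin under its centre.
- oil_jar: Bystander: low amber jar, 60 mm across, 60 mm high. Origin under its centre.
- beaker: Bystander: clear glass beaker, 68 mm across, 85 mm high. Origin under its centre.
Mind the look-alikes: they are no part of the job. What is shaped like the disc4 but green, pink or white is not meant.

How it is judged:
On the way, in this order (a step that is already met when the one before it is completed fails the run):
1. the plunger rests in its notch, let go, and the pipette rest stands on the table off the slide base (value of joint plunger_lift between 0.01 and 0.0165 m and value of joint plunger_twist above 0.95 rad and height (world z) of block_mid below 0.0225 m and contact force between the fingers and anything else below 0.5 N), for 0.3 s.
2. the tray is drawn out (value of joint tray above 0.1 m), for 0.2 s.
3. every disc lies flat on the drawn-out tray, let go (x of disc1 in the frame of tray_top between -0.023 and 0.023 m and y of disc1 in the frame of tray_top between -0.108 and 0.108 m and ((angle between disc1's own z axis and vertical below 0.1 rad and z of disc1 in the frame of tray_top between -0.004 and 0.004 m) or (angle between disc1's own z axis and vertical above 3.04 rad and z of disc1 in the frame of tray_top between 0.004 and 0.012 m)) and x of disc2 in the frame of tray_top between -0.023 and 0.023 m and y of disc2 in the frame of tray_top between -0.108 and 0.108 m and ((angle between disc2's own z axis and vertical below 0.1 rad and z of disc2 in the frame of tray_top between -0.004 and 0.004 m) or (angle between disc2's own z axis and vertical above 3.04 rad and z of disc2 in the frame of tray_top between 0.004 and 0.012 m)) and x of disc3 in the frame of tray_top between -0.023 and 0.023 m and y of disc3 in the frame of tray_top between -0.108 and 0.108 m and ((angle between disc3's own z axis and vertical below 0.1 rad and z of disc3 in the frame of tray_top between -0.004 and 0.004 m) or (angle between disc3's own z axis and vertical above 3.04 rad and z of disc3 in the frame of tray_top between 0.004 and 0.012 m)) and x of disc4 in the frame of tray_top between -0.023 and 0.023 m and y of disc4 in the frame of tray_top between -0.108 and 0.108 m and ((angle between disc4's own z axis and vertical below 0.1 rad and z of disc4 in the frame of tray_top between -0.004 and 0.004 m) or (angle between disc4's own z axis and vertical above 3.04 rad and z of disc4 in the frame of tray_top between 0.004 and 0.012 m)) and value of joint tray above 0.09 m and contact force between the fingers and anything else below 0.5 N), for 0.3 s.
4. the tray is pushed home (value of joint tray below 0.006 m), for 0.2 s.
At the end, for the whole second after the job is handed in: Every disc present lies flat on the tray, at rest, in one layer, its centre within 23 mm (station x) and 108 mm (station y) of the tray's centre; the tray is within 6 mm of home; the plunger is down (within 3 mm) and untwisted; the pipette rest lies on the table, not on the slide base (x of disc1 in the frame of tray_top between -0.023 and 0.023 m and y of disc1 in the frame of tray_top between -0.108 and 0.108 m and ((angle between disc1's own z axis and vertical below 0.1 rad and z of disc1 in the frame of tray_top between -0.004 and 0.004 m) or (angle between disc1's own z axis and vertical above 3.04 rad and z of disc1 in the frame of tray_top between 0.004 and 0.012 m)) and x of disc2 in the frame of tray_top between -0.023 and 0.023 m and y of disc2 in the frame of tray_top between -0.108 and 0.108 m and ((angle between disc2's own z axis and vertical below 0.1 rad and z of disc2 in the frame of tray_top between -0.004 and 0.004 m) or (angle between disc2's own z axis and vertical above 3.04 rad and z of disc2 in the frame of tray_top between 0.004 and 0.012 m)) and x of disc3 in the frame of tray_top between -0.023 and 0.023 m and y of disc3 in the frame of tray_top between -0.108 and 0.108 m and ((angle between disc3's own z axis and vertical below 0.1 rad and z of disc3 in the frame of tray_top between -0.004 and 0.004 m) or (angle between disc3's own z axis and vertical above 3.04 rad and z of disc3 in the frame of tray_top between 0.004 and 0.012 m)) and x of disc4 in the frame of tray_top between -0.023 and 0.023 m and y of disc4 in the frame of tray_top between -0.108 and 0.108 m and ((angle between disc4's own z axis and vertical below 0.1 rad and z of disc4 in the frame of tray_top between -0.004 and 0.004 m) or (angle between disc4's own z axis and vertical above 3.04 rad and z of disc4 in the frame of tray_top between 0.004 and 0.012 m)) and linear speed of each of disc1, disc2, disc3, disc4 below 0.02 m/s and value of joint tray below 0.006 m and value of joint plunger_lift below 0.003 m and value of joint plunger_twist below 0.3 rad and height (world z) of block_mid below 0.0225 m); the robot touches nothing.
It fails at once if the amber bottle is shifted more than 40 mm or tipped over (distance of amber_bottle from where it was at the start of the episode above 0.04 m or angle between amber_bottle's own z axis and vertical above 0.6 rad).
It fails at once if the jar is shifted more than 40 mm or tipped over (distance of oil_jar from where it was at the start of the episode above 0.04 m or angle between oil_jar's own z axis and vertical above 0.6 rad).
It fails at once if the beaker is shifted more than 40 mm or tipped over (distance of beaker from where it was at the start of the episode above 0.04 m or angle between beaker's own z axis and vertical above 0.6 rad).
Of disc1, disc2, disc3, disc4 only 2 to 4 are there at a start; the rules pass over those that are not, and their reading is None.
At some moment in a run one of disc1, disc2, disc3, disc4 may be knocked a few centimetres aside while the robot is not near it.
Once in a run the grip may slacken for a moment while it holds something.
It also fails if it takes over 210 s, if anything falls off the work surface, if the arm or the gripper's body presses on something with over 40 N, if the wrist force passes 120 N, or if a joint passes its speed limit or range.

## Working session

There is one attempt and no reset: what is moved stays moved. The work goes in short steps, Python scripts to look and compute and a tool call to move; the robot and the scene stay as the last step left them, time stands still between calls to the robot, and variables do not carry over. Pictures are saved under pics/ and viewed, and the job is handed in when it is done.

Besides the shell and the picture viewer there is one more tool, called after "Emit:" by a JSON object that holds its "op" and its "data", one argument or row to a line. apply_moves: Moves the arm, as the interface text tells. Its arguments: {"type":"object","properties":{"deltas":{"type":"array","items":{"type":"array","items":{"type":"array","items":{"type":"number"}}}},"newtons":{"type":"number"}},"required":["deltas"]}

```bash
mkdir -p pics; cat > h.py <<'E'
import numpy as np, cv2, json
from workcell import get_state, snapshot, robot
def snap(name, fn=None):
    s=snapshot(name)
    if fn: cv2.imwrite('pics/'+fn+'.png', cv2.cvtColor(s['img'],cv2.COLOR_RGB2BGR))
    np.savez('/tmp/'+name+'.npz',**{k:np.asarray(v) for k,v in s.items()})
    return s
def load(name): return dict(np.load('/tmp/'+name+'.npz'))
def undist(s,u,v):
    K=np.asarray(s['camera_matrix']); k1=float(s['k1'])
    xd=(np.asarray(u,float)-K[0,2])/K[0,0]; yd=(np.asarray(v,float)-K[1,2])/K[1,1]
    x,y=xd.copy(),yd.copy()
    for _ in range(20):
        f=1+k1*(x*x+y*y); x,y=xd/f,yd/f
    return x,y
def cloud(s):
    h,w=s['z_map'].shape
    v,u=np.mgrid[0:h,0:w]
    x,y=undist(s,u,v); z=s['z_map']
    P=np.stack([x*z,y*z,z],-1)
    R=np.asarray(s['R']);t=np.asarray(s['t'])
    W=(P-t)@R
    W[z<=0]=np.nan
    return W
def ray_at_z(s,u,v,zw):
    x,y=undist(s,u,v)
    R=np.asarray(s['R']);t=np.asarray(s['t'])
    d=np.stack([x,y,np.ones_like(x)],-1)@R
    c=-R.T@t
    k=(zw-c[2])/d[...,2]
    return c+d*k[...,None]
def proj(s,X):
    R=np.asarray(s['R']);t=np.asarray(s['t']);K=np.asarray(s['camera_matrix']);k1=float(s['k1'])
    p=np.asarray(X)@R.T+t
    x=p[...,0]/p[...,2];y=p[...,1]/p[...,2];f=1+k1*(x*x+y*y)
    return np.stack([K[0,0]*x*f+K[0,2],K[1,1]*y*f+K[1,2]],-1)
def st():
    s=get_state()
    return {k:np.round(v,4).tolist() for k,v in s.items()}
E
python3 - <<'E'
from h import *
for n in ['scene','side','wrist']:
    s=snap(n,n+'0')
    R=np.asarray(s['R']);t=np.asarray(s['t'])
    print(n,'cam',np.round(-R.T@t,3),'fwd',np.round(R[2],3),np.round(s['camera_matrix'],1).tolist(),s['k1'])
print(st())
E
```

```text
scene cam [ 1.178 -0.697  0.763] fwd [-0.553  0.608 -0.57 ] [[467.1, 0.0, 282.9], [0.0, 467.1, 206.4], [0.0, 0.0, 1.0]] -0.10574077931794292
side cam [0.074 0.585 0.894] fwd [ 0.412 -0.522 -0.746] [[385.9, 0.0, 283.9], [0.0, 385.9, 209.9], [0.0, 0.0, 1.0]] -0.040478245983130066
wrist cam [ 0.242 -0.469  0.374] fwd [-0.243 -0.088 -0.966] [[315.3, 0.0, 279.9], [0.0, 315.3, 209.7], [0.0, 0.0, 1.0]] 0.012433620536324594
{'t': 0.15, 'q': [-1.218, 0.1262, -0.0404, 1.4054, 0.0, 1.5708], 'dq': [0.001, -0.0002, 0.0039, 0.0006, -0.001, 0.0022], 'joint_efforts': [-0.0005, -43.6276, 35.3149, 0.0137, -0.0, -0.0], 'ee_pos': [0.1813, -0.4924, 0.2307], 'tcp_rot': [0.8202, -0.5721, -0.0005, -0.0004], 'contact_force': [0.3422, 0.6207, 0.228], 'torque': [-0.0066, 0.0063, 0.0323], 'grip_width': 0.0856}
```

View pics/scene0.png

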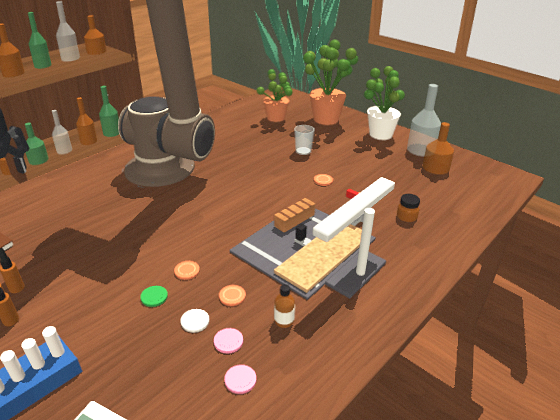

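View pics/side0.png

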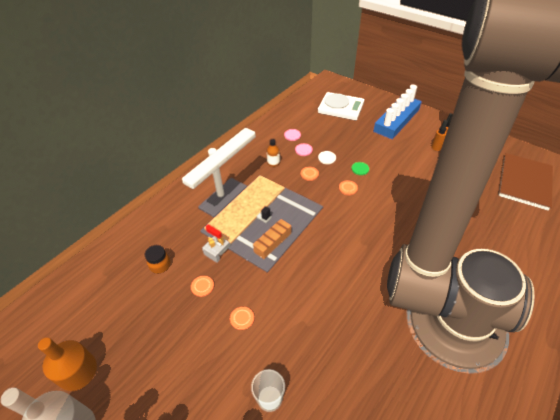

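View pics/wrist0.png

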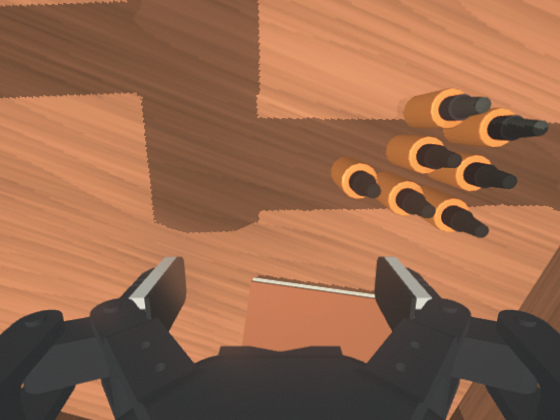

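The side view shows four terracotta discs at (202,286), (242,318), (309,174) and (348,188), with pink, white and green decoys nearby. The tray's knob is at (266,214), the block at (272,238) and the red plunger at (214,231). Next I measure them.

```bash
python3 - <<'E'
from h import *
for n in ['side','scene']:
    s=load(n); W=cloud(s); img=s['img']
    hsv=cv2.cvtColor(img,cv2.COLOR_RGB2HSV)
    print(n)
    # table z check
    # discs: heights 3..14mm and orange
    z=W[...,2]
    H,S,V=[hsv[...,i].astype(int) for i in range(3)]
    m=((z>0.004)&(z<0.014)).astype(np.uint8)
    nl,lab,stt,cen=cv2.connectedComponentsWithStats(m)
    for i in range(1,nl):
        if stt[i,4]>80:
            q=lab==i
            P=W[q]; print(i,stt[i].tolist(),np.round(cen[i]).tolist(),'med',np.round(np.median(P,0),4),'ext',np.round(np.nanmin(P,0),3),np.round(np.nanmax(P,0),3),'hsv',np.median(hsv[q],0))
E
```

```text
side
7 [0, 35, 200, 107, 466] [92.0, 91.0] med [ 1.6642 -0.0696  0.0091] ext [ 1.652 -0.745  0.004] [1.675 0.331 0.014] hsv [27. 61. 82.]
8 [393, 43, 56, 19, 118] [422.0, 53.0] med [ 0.6399 -1.2499  0.0091] ext [ 0.512 -1.261  0.004] [ 0.801 -1.238  0.014] hsv [ 11. 163. 122.]
86 [318, 110, 40, 11, 87] [338.0, 115.0] med [ 0.6912 -0.5571  0.0093] ext [ 0.627 -0.592  0.004] [ 0.778 -0.531  0.014] hsv [ 19.  28. 249.]
126 [284, 130, 16, 11, 129] [291.0, 135.0] med [ 0.769  -0.3525  0.0074] ext [ 0.74  -0.383  0.004] [ 0.801 -0.322  0.013] hsv [166.  57. 255.]
147 [294, 144, 18, 11, 141] [303.0, 149.0] med [ 0.6871 -0.3057  0.0082] ext [ 0.659 -0.338  0.004] [ 0.718 -0.272  0.013] hsv [166.  56. 255.]
172 [317, 152, 18, 14, 156] [326.0, 157.0] med [ 0.5948 -0.3176  0.0082] ext [ 0.564 -0.353  0.004] [ 0.623 -0.284  0.014] hsv [ 30.   2. 255.]
236 [351, 163, 18, 12, 161] [360.0, 168.0] med [ 0.4713 -0.3406  0.0072] ext [ 0.443 -0.371  0.004] [ 0.502 -0.309  0.012] hsv [ 65. 178. 222.]
269 [300, 167, 18, 14, 184] [309.0, 173.0] med [ 0.5967 -0.2168  0.0091] ext [ 0.567 -0.248  0.004] [ 0.
[... 2030 characters left out ...]
2, 419] [232.0, 295.0] med [ 0.6012 -0.225   0.0091] ext [ 0.567 -0.252  0.004] [ 0.631 -0.193  0.013] hsv [ 15. 131. 255.]
1690 [181, 309, 28, 23, 498] [195.0, 320.0] med [ 0.5975 -0.3277  0.0085] ext [ 0.562 -0.356  0.004] [ 0.626 -0.293  0.013] hsv [ 30.   1. 255.]
1786 [214, 328, 29, 25, 564] [228.0, 340.0] med [ 0.689  -0.3151  0.0087] ext [ 0.657 -0.343  0.004] [ 0.717 -0.284  0.012] hsv [164.  39. 255.]
1915 [224, 365, 33, 28, 715] [240.0, 379.0] med [ 0.7723 -0.3612  0.0087] ext [ 0.742 -0.39   0.004] [ 0.802 -0.328  0.013] hsv [164.  36. 255.]
1918 [0, 367, 83, 53, 325] [41.0, 394.0] med [ 0.5396 -0.6466  0.009 ] ext [ 0.537 -0.723  0.004] [ 0.544 -0.561  0.014] hsv [107. 161. 117.]
```

```bash
python3 - <<'E'
from h import *
for n in ['side','scene']:
    s=load(n)
    im=cv2.cvtColor(s['img'],cv2.COLOR_RGB2BGR)
    if n=='side': c=im[120:290,150:370]
    else: c=im[160:340,150:420]
    k=800/c.shape[1]
    c=cv2.resize(c,(800,int(c.shape[0]*k)),interpolation=cv2.INTER_CUBIC)
    cv2.imwrite('pics/%s_zoom.png'%n,c[:600])
E
```

```text
(no output)
```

View pics/side_zoom.png

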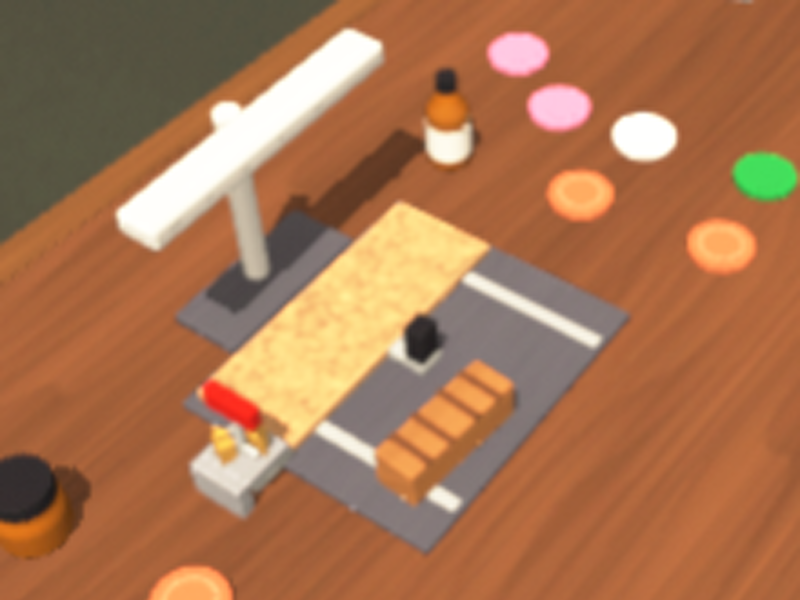

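```bash
python3 - <<'E'
from h import *
A=[]
for n in ['side','scene']:
    s=load(n); W=cloud(s)
    x,y,z=W[...,0],W[...,1],W[...,2]
    hsv=cv2.cvtColor(s['img'],cv2.COLOR_RGB2HSV)
    roi=(x>0.40)&(x<0.82)&(y>-0.2)&(y<0.25)
    pl=roi&(z>0.005)&(z<0.0125)&(hsv[...,1]<80)
    tr=roi&(z>0.016)&(z<0.026)
    kn=roi&(z>0.045)&(z<0.0575)
    bl=roi&(z>0.038)&(z<0.052)&(hsv[...,0]>5)&(hsv[...,0]<25)
    red=roi&(z>0.06)&((hsv[...,0]<6)|(hsv[...,0]>174))&(hsv[...,1]>150)
    lamp=roi&(z>0.165)&(z<0.22)
    for nm,m in [('plate',pl),('tray',tr),('knob',kn),('block',bl),('red',red),('lamp',lamp)]:
        P=W[m]
        if len(P)<3: print(n,nm,len(P));continue
        r=cv2.minAreaRect((P[:,:2]*1000).astype(np.float32))
        print(n,nm,len(P),'med',np.round(np.median(P,0),4),'rect c',np.round(r[0],1),'size',np.round(r[1],1),'ang',round(r[2],2),'z',np.round(np.percentile(P[:,2],[2,50,98]),4))
E
```

```text
side plate 2919 med [0.5587 0.0306 0.0091] rect c [631.2  14.6] size [319.  427.9] ang 1.96 z [0.0058 0.0091 0.0123]
side tray 2255 med [0.6555 0.0406 0.0212] rect c [664.4  24.6] size [248.3 399.1] ang 42.46 z [0.0168 0.0212 0.0251]
side knob 673 med [0.5213 0.0823 0.0492] rect c [656.2   4.7] size [225.1 408.9] ang 38.89 z [0.0456 0.0492 0.057 ]
side block 686 med [0.518  0.0895 0.0483] rect c [655.4   2.2] size [235.1 410.3] ang 35.44 z [0.039  0.0483 0.0516]
side red 104 med [0.6209 0.1982 0.097 ] rect c [622.3 195.8] size [47.4 11. ] ang 1.37 z [0.0828 0.097  0.1016]
side lamp 1227 med [0.7234 0.0449 0.1944] rect c [742.1  34.4] size [ 67.6 272.3] ang 1.83 z [0.1781 0.1944 0.1978]
scene plate 3641 med [ 0.5772 -0.0277  0.0088] rect c [639.2  25.9] size [367.6 333.1] ang 76.19 z [0.0055 0.0088 0.0123]
scene tray 2823 med [0.6656 0.002  0.0204] rect c [665.9 -12.5] size [236.8 400.7] ang 36.08 z [0.0169 0.0204 0.024 ]
scene knob 534 med [0.5224 0.0577 0.0487] rect c [658.8   8.2] size [193.3 410.1] ang 49.17 z [0.0455 0.0487 0.0568]
scene block 552 med [0.5213 0.0655 0.0479] rect c [659.3   8.8] size [195. 410.] ang 49.24 z [0.0391 0.0479 0.0514]
scene red 80 med [0.6163 0.1855 0.0962] rect c [617.9 189. ] size [29.6 20. ] ang 10.3 z [0.0794 0.0962 0.1008]
scene lamp 1880 med [0.7434 0.0139 0.1953] rect c [746.7  29.5] size [ 64.7 272.1] ang 2.16 z [0.1738 0.1953 0.1983]
```

View pics/scene_zoom.png

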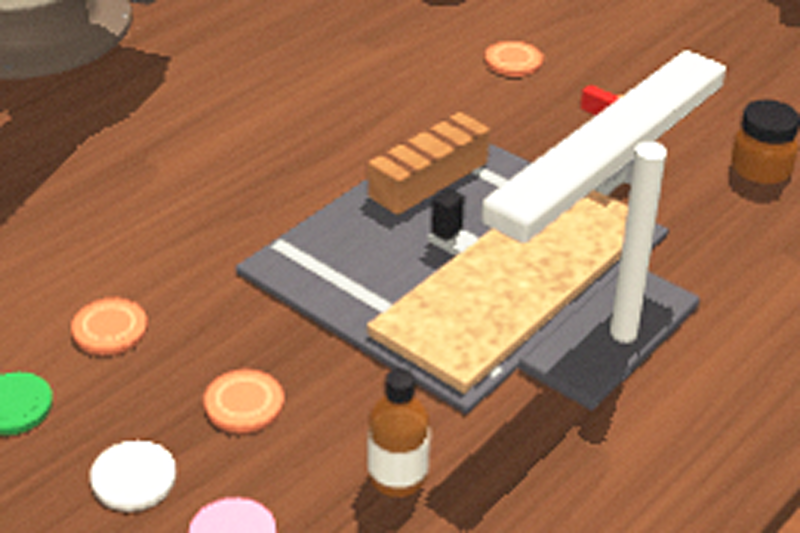

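```bash
python3 - <<'E'
from h import *
def cc(m,k=1):
    n,l,s,c=cv2.connectedComponentsWithStats(m.astype(np.uint8),connectivity=4)
    return l==(1+np.argmax(s[1:,4]))
for n in ['side','scene']:
    s=load(n); W=cloud(s)
    x,y,z=W[...,0],W[...,1],W[...,2]
    hsv=cv2.cvtColor(s['img'],cv2.COLOR_RGB2HSV); H,S,V=[hsv[...,i].astype(int) for i in range(3)]
    roi=(x>0.40)&(x<0.82)&(y>-0.2)&(y<0.25)
    cork=cc(roi&(z>0.014)&(z<0.027)&(H>14)&(H<28)&(V>170)&(S>60))
    plate=cc(roi&(z>0.003)&(z<0.0135)&(S<70)&(V<190))
    blk=cc(roi&(z>0.03)&(z<0.053)&(H>5)&(H<20)&(S>110)&(x<0.56))
    blkt=blk&(z>0.044)
    lamp=cc(roi&(z>0.165)&(z<0.22))
    kn=cc(roi&(z>0.05)&(z<0.06)&(V<60))
    for nm,m in [('cork',cork),('plate',plate),('block',blk),('blktop',blkt),('knob',kn)]:
        P=W[m]; r=cv2.minAreaRect((P[:,:2]*1000).astype(np.float32))
        print(n,nm,len(P),'med',np.round(np.median(P,0),4),'rect c',np.round(r[0],1),'size',np.round(r[1],1),'ang',round(r[2],2),'z',np.round(np.percentile(P[:,2],[2,50,98]),4))
    # cork edge by ray at z=0.02
    cnt,_=cv2.findContours(cork.astype(np.uint8),cv2.RETR_EXTERNAL,cv2.CHAIN_APPROX_NONE)
    c=max(cnt,key=len)[:,0]
    Q=ray_at_z(s,c[:,0],c[:,1],0.02)
    r=cv2.minAreaRect((Q[:,:2]*1000).astype(np.float32)); print('  cork ray rect',np.round(r[0],1),np.round(r[1],1),r[2], np.round(cv2.boxPoints(r),1).tolist())
    q=cv2.erode(lamp.astype(np.uint8),np.ones((2,2)))>0
    P=W[lamp&(z>0.19)]; r=cv2.minAreaRect((P[:,:2]*1000).astype(np.float32)); print('  lamp',np.round(r[0],1),np.round(r[1],1),r[2])
    for (u) in []: pass
E
```

```text
side cork 1986 med [0.6578 0.0353 0.0213] rect c [661.1  30.2] size [102.4 271.4] ang 2.85 z [0.0173 0.0213 0.0249]
side plate 2369 med [0.5462 0.0188 0.0089] rect c [541.1  27.6] size [139.9 289.8] ang 2.0 z [0.0051 0.0089 0.0124]
side block 600 med [0.5091 0.0899 0.0483] rect c [514.3  85.9] size [120.4  40.8] ang 87.19 z [0.0318 0.0483 0.0518]
side blktop 480 med [0.5127 0.0871 0.0488] rect c [514.6  85.6] size [119.7  40.1] ang 87.19 z [0.0451 0.0488 0.0519]
side knob 26 med [0.5796 0.033  0.0561] rect c [580.8  30.5] size [12.2 19.4] ang 10.59 z [0.0511 0.0561 0.0588]
  cork ray rect [659.   29.3] [103.  268.4] 2.673234462738037 [[601.2999877929688, 160.89999389648438], [613.9000244140625, -107.19999694824219], [716.7000122070312, -102.4000015258789], [704.2000122070312, 165.6999969482422]]
  lamp [741.2  34.2] [ 64.5 271.9] 1.2707117795944214
scene cork 2531 med [ 0.6696 -0.0101  0.0204] rect c [661.8  26.5] size [102.1 272.6] ang 1.87 z [0.0168 0.0204 0.0233]
scene plate 2155 med [ 0.7227 -0.0409  0.0095] rect c [664.7 -45.8] size [384.2 186.5] ang 38.7 z [0.0045 0.0095 0.0132]
scene block 588 med [0.5215 0.0711 0.0474] rect c [514.4  79.3] size [122.2  43.8] ang 86.7 z [0.0311 0.0474 0.0511]
scene blktop 419 med [0.516  0.0752 0.0484] rect c [514.5  79.9] size [120.7  43.5] ang 86.01 z [0.0448 0.0484 0.0514]
scene knob 39 med [0.5848 0.0179 0.055 ] rect c [585.5  23.2] size [18.8 23.5] ang 4.71 z [0.051  0.055  0.0588]
  cork ray rect [662.9  23.9] [101.9 273.5] 2.4343791007995605 [[606.2000122070312, 158.39999389648438], [617.7999877929688, -114.80000305175781], [719.7000122070312, -110.5], [708.0, 162.6999969482422]]
  lamp [746.1  29. ] [ 63.4 270. ] 2.1589901447296143
```

The two fixed cameras disagree by about 4 to 8 mm, so I'll refine the poses with the wrist camera. I'm moving over the station while turning the jaws towards the station's y axis.

Emit:
{"op": "apply_moves", "data": {
  "deltas": [
    [[-1, 0.01, 0.02, 0.04, 0, 0, 0.1], [-1, 0.03, 0.06, 0.07, 0, 0, 0.26], [-1, 0.06, 0.11, 0.09, 0, 0, 0.43], [-1, 0.09, 0.16, 0.1, 0, 0, 0.6], [-1, 0.12, 0.21, 0.1, 0, 0, 0.77], [-1, 0.15, 0.26, 0.1, 0, 0, 0.94], [-1, 0.18, 0.31, 0.1, 0, 0, 1.11], [-1, 0.21, 0.36, 0.1, 0, 0, 1.28], [-1, 0.24, 0.41, 0.1, 0, 0, 1.45], [-1, 0.27, 0.46, 0.1, 0, 0, 1.62], [-1, 0.3, 0.51, 0.1, 0, 0, 1.79], [-1, 0.32, 0.54, 0.1, 0, 0, 1.96]]
  ],
  "newtons": 40
}}

```text
t: 1.65
ee_pos: [0.5022, 0.0498, 0.3307]
tcp_rot: [0.931, 0.366, -0.0, -0.0]
contact_force: [0.1, -0.8, 0.5]
grip_width: 0.0854
```

Emit:
{"op": "apply_moves", "data": {
  "deltas": [
    [[-1, 0.0, 0.0, 0.0, 0, 0, 0.18], [-1, 0.0, 0.0, 0.0, 0, 0, 0.36], [-1, 0.0, 0.0, 0.0, 0, 0, 0.54], [-1, 0, 0, 0, 0, 0, 0.72], [-1, 0, 0, 0, 0, 0, 0.87], [-1, 0, 0, 0, 0, 0, 0.87]]
  ]
}}

```text
t: 2.4
ee_pos: [0.5013, 0.0474, 0.331]
tcp_rot: [0.693, 0.721, -0.0, -0.0]
contact_force: [-0.4, -0.1, -0.1]
grip_width: 0.0856
```

```bash
python3 - <<'E'
from h import *
s=snap('wrist','wrist1')
R=np.asarray(s['R']);t=np.asarray(s['t'])
print('cam',np.round(-R.T@t,3),'fwd',np.round(R[2],3))
print(st())
E
```

```text
cam [0.436 0.046 0.474] fwd [ 0.256  0.009 -0.967]
{'t': 2.45, 'q': [0.0942, 0.1077, 0.1595, 1.623, 0.0, 0.0558], 'dq': [-0.0005, -0.0012, 0.0015, -0.0007, -0.0029, 0.0045], 'joint_efforts': [0.0095, -41.4846, 34.4039, 0.0058, 0.0001, -0.1479], 'ee_pos': [0.5013, 0.0474, 0.3311], 'tcp_rot': [0.6934, 0.7205, -0.0002, -0.0002], 'contact_force': [0.878, -0.6782, 0.1645], 'torque': [0.0034, 0.0228, -0.026], 'grip_width': 0.0854}
```

View pics/wrist1.png

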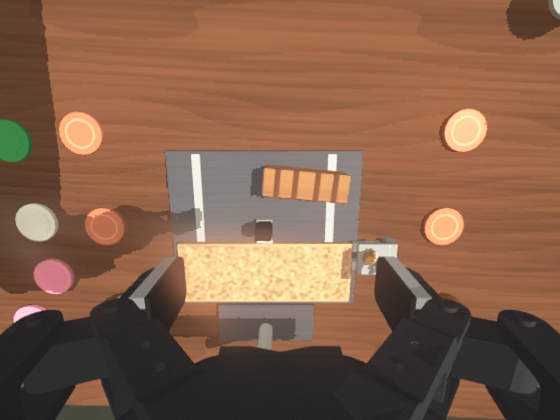

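The wrist view shows the station from above. The block is at (306,184), the knob at (263,230), the cork tray at (265,272) and the bracket at (377,258). The terracotta discs are at (81,132), (105,226), (465,130) and (444,226). Measuring from this view.

```bash
cat > m.py <<'E'
from h import *
def cc(m):
    n,l,s,c=cv2.connectedComponentsWithStats(m.astype(np.uint8),connectivity=4)
    return l==(1+np.argmax(s[1:,4]))
def rect(P,nm):
    r=cv2.minAreaRect((P[:,:2]*1000).astype(np.float32)); print(nm,len(P),'med',np.round(np.nanmedian(P,0),4),'c',np.round(r[0],1),'size',np.round(r[1],1),'ang',round(r[2],2),'z',np.round(np.nanpercentile(P[:,2],[2,50,98]),4))
def discs(s,W):
    hsv=cv2.cvtColor(s['img'],cv2.COLOR_RGB2HSV); H,S,V=[hsv[...,i].astype(int) for i in range(3)]
    out=[]
    m=(W[...,2]>0.004)&(W[...,2]<0.04)&(H>4)&(H<20)&(S>110)
    n,l,stt,c=cv2.connectedComponentsWithStats(m.astype(np.uint8),connectivity=4)
    for i in range(1,n):
        if stt[i,4]<150: continue
        q=l==i
        P=W[q]; zt=np.nanpercentile(P[:,2],80)
        cn,_=cv2.findContours(q.astype(np.uint8),cv2.RETR_EXTERNAL,cv2.CHAIN_APPROX_NONE)
        cn=max(cn,key=len)[:,0]
        Q=ray_at_z(s,cn[:,0],cn[:,1],zt)
        (cx,cy),r=cv2.minEnclosingCircle((Q[:,:2]*1000).astype(np.float32))
        print('disc? px',np.round(c[i]),'circ',round(cx,1),round(cy,1),'r',round(r,1),'ztop',round(zt*1000,1),'med hsv',np.median(hsv[q],0), 'meanxy',np.round(np.nanmean(P[:,:2],0)*1000,1))
E
python3 - <<'E'
from m import *
s=load('wrist'); W=cloud(s)
x,y,z=W[...,0],W[...,1],W[...,2]
hsv=cv2.cvtColor(s['img'],cv2.COLOR_RGB2HSV); H,S,V=[hsv[...,i].astype(int) for i in range(3)]
print('table z',np.nanmedian(z[60:140,180:350]))
roi=(x>0.40)&(x<0.82)&(y>-0.2)&(y<0.25)
cork=cc(roi&(z>0.014)&(z<0.027)&(H>12)&(H<28)&(S>60)); rect(W[cork],'cork')
cn,_=cv2.findContours(cork.astype(np.uint8),cv2.RETR_EXTERNAL,cv2.CHAIN_APPROX_NONE); c=max(cn,key=len)[:,0]
rect(ray_at_z(s,c[:,0],c[:,1],0.02),'cork ray')
plate=cc(roi&(z>0.004)&(z<0.0125)&(S<90)); rect(W[plate],'plate')
blk=cc(roi&(z>0.04)&(z<0.053)&(x<0.58)&(S>80)); rect(W[blk],'blk')
cn,_=cv2.findContours(blk.astype(np.uint8),cv2.RETR_EXTERNAL,cv2.CHAIN_APPROX_NONE); c=max(cn,key=len)[:,0]
rect(ray_at_z(s,c[:,0],c[:,1],0.048),'blk ray')
kn=cc(roi&(z>0.052)&(z<0.06)&(y<0.06)&(V<80)); rect(W[kn],'knob')
cn,_=cv2.findContours(kn.astype(np.uint8),cv2.RETR_EXTERNAL,cv2.CHAIN_APPROX_NONE); c=max(cn,key=len)[:,0]
rect(ray_at_z(s,c[:,0],c[:,1],0.056),'knob ray')
br=cc(roi&(z>0.045)&(z<0.065)&(y>0.13)&(x>0.55)); rect(W[br],'bracket')
discs(s,W)
im=cv2.cvtColor(s['img'],cv2.COLOR_RGB2BGR)[200:300,230:430]
cv2.imwrite('pics/wz1.png',cv2.resize(im,(800,400),interpolation=cv2.INTER_CUBIC))
E
```

```text
table z 0.0005090411239677193
cork 9879 med [0.6573 0.0341 0.0205] c [660.9  30.8] size [101.5 271. ] ang 1.93 z [0.0183 0.0205 0.0222]
cork ray 454 med [0.6528 0.0307 0.02  ] c [659.4  30.5] size [101.2 269.7] ang 2.2 z [0.02 0.02 0.02]
plate 14356 med [ 0.5477 -0.0016  0.0084] c [552.9  26.2] size [164.1 290.5] ang 2.35 z [0.0065 0.0084 0.0102]
blk 2529 med [0.5129 0.0826 0.0483] c [514.1  83.3] size [119.7  40.7] ang 86.88 z [0.0455 0.0483 0.05  ]
blk ray 223 med [0.5123 0.0828 0.048 ] c [513.6  83.1] size [119.1  41.4] ang 86.87 z [0.048 0.048 0.048]Traceback (most recent call last):
  File "<stdin>", line 14, in <module>
  File "m.py", line 4, in cc
    return l==(1+np.argmax(s[1:,4]))
                 ~~~~~~~~~^^^^^^^^^
    return _wrapfunc(a, 'argmax', axis=axis, out=out, **kwds)
    return bound(*args, **kwds)
ValueError: attempt to get argmax of an empty sequence
```

```bash
python3 - <<'E'
from m import *
s=load('wrist'); W=cloud(s)
x,y,z=W[...,0],W[...,1],W[...,2]
hsv=cv2.cvtColor(s['img'],cv2.COLOR_RGB2HSV); H,S,V=[hsv[...,i].astype(int) for i in range(3)]
roi=(x>0.40)&(x<0.82)&(y>-0.2)&(y<0.25)
kn=cc(roi&(z>0.045)&(z<0.065)&(y<0.06)&(x>0.55)); rect(W[kn],'knob')
print(np.median(hsv[kn],0))
cn,_=cv2.findContours(kn.astype(np.uint8),cv2.RETR_EXTERNAL,cv2.CHAIN_APPROX_NONE); c=max(cn,key=len)[:,0]
rect(ray_at_z(s,c[:,0],c[:,1],0.056),'knob ray')
br=cc(roi&(z>0.03)&(z<0.065)&(y>0.13)&(x>0.55)); rect(W[br],'bracket')
br=roi&(z>0.07)&(z<0.12)&(y>0.1); print('wing pts',br.sum()); 
if br.sum()>5: rect(W[br],'wing')
discs(s,W)
im=cv2.cvtColor(s['img'],cv2.COLOR_RGB2BGR)[200:300,230:430]
cv2.imwrite('pics/wz1.png',cv2.resize(im,(800,400),interpolation=cv2.INTER_CUBIC))
E
```

```text
knob 261 med [0.582  0.027  0.0557] c [583.3  26.7] size [19.2 24.1] ang 1.2 z [0.0475 0.0557 0.0577]
[  9.  97. 122.]
knob ray 58 med [0.582  0.0269 0.056 ] c [582.   26.8] size [20.7 24. ] ang 2.2 z [0.056 0.056 0.056]
bracket 885 med [0.6138 0.1867 0.0343] c [624.6 198.9] size [50.4 59. ] ang 2.2 z [0.0309 0.0343 0.0553]
wing pts 0
disc? px [ 82. 134.] circ 458.1 -237.3 r 30.9 ztop 9.3 med hsv [ 13. 126. 254.] meanxy [ 458.5 -236.2]
disc? px [ 79. 133.] circ 457.8 -239.3 r 17.7 ztop 9.9 med hsv [ 13. 125. 254.] meanxy [ 457.8 -239.9]
disc? px [105. 226.] circ 595.9 -217.7 r 30.5 ztop 9.4 med hsv [  9. 148. 187.] meanxy [ 595.8 -218.6]
disc? px [442. 225.] circ 575.8 302.7 r 30.4 ztop 8.7 med hsv [ 13. 123. 255.] meanxy [574.6 301.4]
disc? px [444. 227.] circ 576.9 304.2 r 17.4 ztop 9.3 med hsv [ 14. 122. 254.] meanxy [577.1 304.7]
disc? px [345. 264.] circ 638.7 155.4 r 25.9 ztop 21.0 med hsv [ 14. 117. 192.] meanxy [640.4 155.7]
```

View pics/wz1.png

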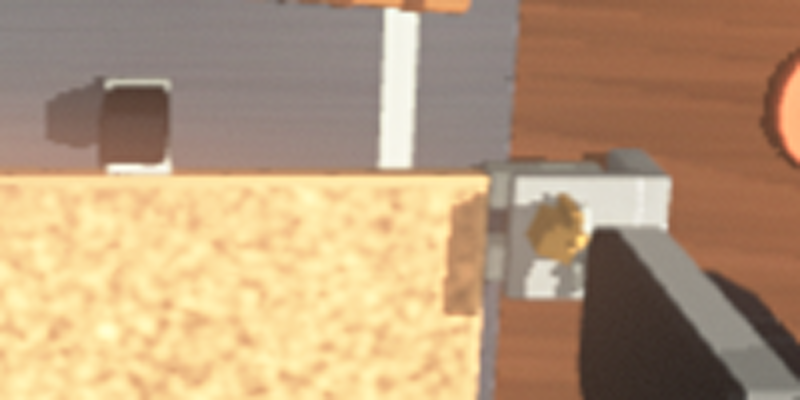

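The wrist and side cameras agree to about 2 mm: station origin about (0.660, 0.030), yaw about 2.2°, plunger axis about (0.624, 0.194). I'm moving above the plunger.

Emit:
{"op": "apply_moves", "data": {
  "deltas": [
    [[-0.3, 0.01, 0.015, -0.02, 0, 0, 0], [-0.3, 0.04, 0.05, -0.05, 0, 0, 0], [-0.3, 0.07, 0.085, -0.09, 0, 0, 0], [-0.3, 0.1, 0.12, -0.13, 0, 0, 0], [-0.3, 0.115, 0.14, -0.165, 0, 0, 0], [-0.3, 0.122, 0.147, -0.19, 0, 0, 0], [-0.3, 0.122, 0.147, -0.195, 0, 0, 0], [-0.3, 0.122, 0.147, -0.195, 0, 0, 0]]
  ]
}}

```text
t: 3.45
ee_pos: [0.6232, 0.194, 0.1368]
tcp_rot: [0.693, 0.721, -0.0, 0.0]
contact_force: [0.0, 0.8, -0.1]
grip_width: 0.0552
```

```bash
python3 - <<'E'
from m import *
s=snap('wrist','wrist2'); W=cloud(s)
print(st())
x,y,z=W[...,0],W[...,1],W[...,2]
hsv=cv2.cvtColor(s['img'],cv2.COLOR_RGB2HSV); H,S,V=[hsv[...,i].astype(int) for i in range(3)]
red=(z>0.07)&(z<0.115)&((H<6)|(H>174))&(S>120)
red=cc(red); rect(W[red],'wing')
rect(W[red&(z>0.095)],'wingtop')
E
```

```text
{'t': 3.5, 'q': [0.3017, 0.381, 0.0849, 1.2733, -0.0001, 0.2617], 'dq': [-0.0018, -0.0118, 0.0113, -0.0013, -0.0002, -0.0043], 'joint_efforts': [0.2392, -57.9262, 34.2207, -0.0529, 0.0073, 0.0095], 'ee_pos': [0.6236, 0.194, 0.1376], 'tcp_rot': [0.6929, 0.7211, 0.0006, 0.0004], 'contact_force': [-0.8934, -0.2213, 0.5549], 'torque': [-0.0672, -0.0197, -0.0378], 'grip_width': 0.0554}
wing 1686 med [0.622  0.1942 0.099 ] c [624.8 194.2] size [47.8 13.3] ang 2.28 z [0.088  0.099  0.1005]
wingtop 1602 med [0.6233 0.1943 0.099 ] c [624.8 194.2] size [47.8 13.3] ang 2.5 z [0.0965 0.099  0.1005]
```

View pics/wrist2.png

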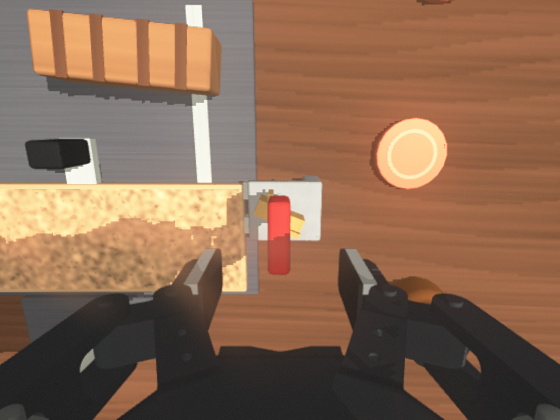

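The wing is at (278,235), centred between the fingers, and measures (0.6248, 0.1942) with its top at 99 mm, as expected. I'm descending and gripping.

Emit:
{"op": "apply_moves", "data": {
  "deltas": [
    [[-0.3, 0.001, 0, -0.02, 0, 0, 0], [-0.3, 0.001, 0, -0.045, 0, 0, 0], [-0.3, 0.001, 0, -0.062, 0, 0, 0], [-0.3, 0.001, 0, -0.067, 0, 0, 0], [-0.3, 0.001, 0, -0.067, 0, 0, 0], [0.3, 0.001, 0, -0.067, 0, 0, 0], [1, 0.001, 0, -0.067, 0, 0, 0], [1, 0.001, 0, -0.067, 0, 0, 0], [1, 0.001, 0, -0.067, 0, 0, 0], [1, 0.001, 0, -0.067, 0, 0, 0], [1, 0.001, 0, -0.067, 0, 0, 0]]
  ],
  "newtons": 60
}}

```text
t: 4.88
ee_pos: [0.6248, 0.1937, 0.0702]
tcp_rot: [0.693, 0.721, 0.0, 0.001]
contact_force: [-0.7, -4.5, 5.5]
grip_width: 0.0126
```

Emit:
{"op": "apply_moves", "data": {
  "deltas": [
    [[1, 0, 0, 0.005, 0, 0, 0], [1, 0, 0, 0.012, 0, 0, 0], [1, 0, 0, 0.018, 0, 0, 0], [1, 0, 0, 0.0215, 0, 0, 0], [1, 0, 0, 0.0215, 0, 0, 0], [1, 0, 0, 0.0215, 0, 0, 0]]
  ]
}}

```text
t: 5.62
ee_pos: [0.6245, 0.1938, 0.0896]
tcp_rot: [0.693, 0.721, -0.001, 0.0]
contact_force: [4.6, -4.1, -7.1]
grip_width: 0.0132
```

```bash
python3 - <<'E'
from m import *
s=snap('wrist','wrist3'); W=cloud(s)
print(st())
E
```

```text
{'t': 5.675, 'q': [0.3014, 0.4004, 0.0065, 1.1781, -0.0011, 0.2606], 'dq': [-0.0007, 0.0028, 0.0004, -0.0002, -0.0014, -0.0012], 'joint_efforts': [3.037, -65.0279, 36.3572, 1.413, 1.4166, -0.0168], 'ee_pos': [0.6245, 0.1938, 0.0896], 'tcp_rot': [0.6925, 0.7214, -0.0008, 0.0002], 'contact_force': [4.5183, -2.6808, -6.8772], 'torque': [-0.7916, -1.0494, 0.0157], 'grip_width': 0.0129}
```

View pics/wrist3.png

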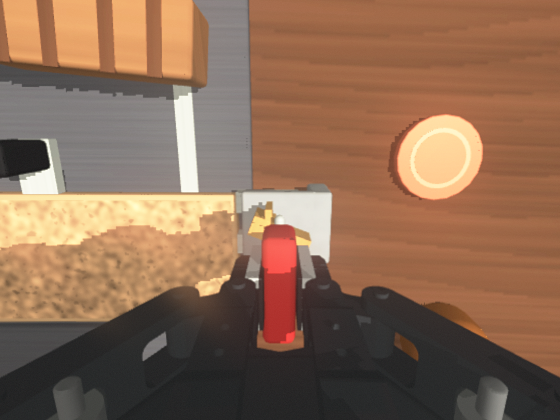

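```bash
python3 - <<'E'
from m import *
s=load('wrist'); W=cloud(s)
x,y,z=W[...,0],W[...,1],W[...,2]
hsv=cv2.cvtColor(s['img'],cv2.COLOR_RGB2HSV); H,S,V=[hsv[...,i].astype(int) for i in range(3)]
red=(z>0.07)&(z<0.15)&((H<6)|(H>174))&(S>120)
red=cc(red); rect(W[red],'wing')
E
```

```text
wing 3815 med [0.6198 0.1945 0.1183] c [624.7 195. ] size [48.3 15.1] ang 2.98 z [0.1042 0.1183 0.1198]
```

Emit:
{"op": "apply_moves", "data": {
  "deltas": [
    [[1, 0, 0, 0.001, 0, 0, 0.0], [1, 0, 0, 0.001, 0, 0, 0.14], [1, 0, 0, 0.001, 0, 0, 0.28], [1, 0, 0, 0.001, 0, 0, 0.42], [1, 0, 0, 0.001, 0, 0, 0.56], [1, 0, 0, 0.001, 0, 0, 0.7], [1, 0, 0, 0.001, 0, 0, 0.84], [1, 0, 0, 0.001, 0, 0, 0.98], [1, 0, 0, 0.001, 0, 0, 1.1], [1, 0, 0, 0.001, 0, 0, 1.2], [1, 0, 0, 0.001, 0, 0, 1.22], [1, 0, 0, 0.001, 0, 0, 1.22]]
  ]
}}

```text
t: 7.18
ee_pos: [0.6247, 0.1933, 0.0905]
tcp_rot: [0.154, 0.988, -0.001, 0.0]
contact_force: [4.8, -4.5, -8.5]
grip_width: 0.0128
```

```bash
python3 - <<'E'
from m import *
s=snap('wrist','wrist4'); W=cloud(s)
snap('side','side4')
print(st())
x,y,z=W[...,0],W[...,1],W[...,2]
hsv=cv2.cvtColor(s['img'],cv2.COLOR_RGB2HSV); H,S,V=[hsv[...,i].astype(int) for i in range(3)]
red=(z>0.07)&(z<0.15)&((H<6)|(H>174))&(S>120)
red=cc(red); rect(W[red],'wing')
E
```

```text
{'t': 7.275, 'q': [0.301, 0.4, 0.0081, 1.18, -0.0022, -0.9595], 'dq': [0.0013, -0.0019, -0.0022, -0.0002, 0.001, 0.001], 'joint_efforts': [4.0947, -65.2836, 36.3399, 1.5549, 1.9283, 0.0086], 'ee_pos': [0.6247, 0.1933, 0.0905], 'tcp_rot': [0.1545, 0.988, -0.0012, 0.0], 'contact_force': [5.2377, -5.0796, -7.3839], 'torque': [-1.1059, -1.1753, 0.0338], 'grip_width': 0.0129}
wing 3784 med [0.6238 0.1896 0.1192] c [625.1 193.8] size [47.6 14. ] ang 72.07 z [0.1056 0.1192 0.1206]
```

View pics/wrist4.png

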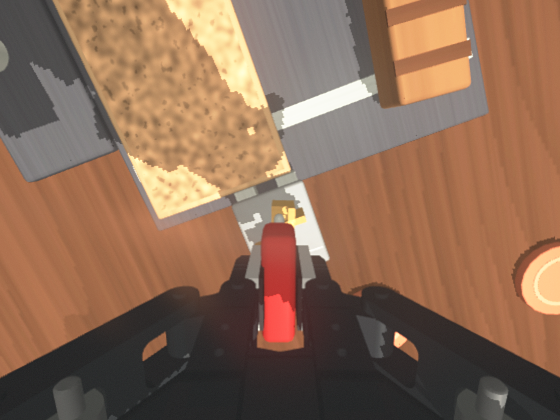

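The wing has turned to about 1.22 rad with lift at about 20 mm. I'm lowering it into the notch, then letting go and rising.

Emit:
{"op": "apply_moves", "data": {
  "deltas": [
    [[1, 0, 0, -0.003, 0, 0, 0], [1, 0, 0, -0.006, 0, 0, 0], [1, 0, 0, -0.007, 0, 0, 0], [1, 0, 0, -0.007, 0, 0, 0], [0.6, 0, 0, -0.007, 0, 0, 0], [0.2, 0, 0, -0.007, 0, 0, 0], [-0.2, 0, 0, -0.007, 0, 0, 0], [-0.2, 0, 0, 0.0, 0, 0, 0], [-0.2, 0, 0, 0.03, 0, 0, 0], [-0.2, 0, 0, 0.07, 0, 0, 0], [-0.2, 0, 0, 0.09, 0, 0, 0], [-0.2, 0, 0, 0.09, 0, 0, 0]]
  ]
}}

```text
t: 8.78
ee_pos: [0.6254, 0.1948, 0.1843]
tcp_rot: [0.154, 0.988, 0.001, 0.002]
contact_force: [0.1, 0.0, -0.8]
grip_width: 0.0511
```

```bash
python3 - <<'E'
from m import *
s=snap('wrist','wrist5'); W=cloud(s)
print(st())
x,y,z=W[...,0],W[...,1],W[...,2]
hsv=cv2.cvtColor(s['img'],cv2.COLOR_RGB2HSV); H,S,V=[hsv[...,i].astype(int) for i in range(3)]
red=(z>0.07)&(z<0.15)&((H<6)|(H>174))&(S>120)
red=cc(red); rect(W[red],'wing')
E
```

```text
{'t': 8.825, 'q': [0.3018, 0.3768, 0.177, 1.3693, 0.0001, -0.9595], 'dq': [0.0005, 0.0188, -0.0401, -0.0098, -0.0004, -0.0001], 'joint_efforts': [0.0005, -61.385, 36.7332, 0.1815, 0.0019, 0.0], 'ee_pos': [0.6248, 0.1946, 0.1825], 'tcp_rot': [0.1541, 0.9881, 0.0004, 0.0007], 'contact_force': [-0.0931, -0.939, -1.3366], 'torque': [0.0028, 0.0166, -0.0272], 'grip_width': 0.051}
wing 1209 med [0.6248 0.1916 0.1128] c [625.3 193.8] size [47.6 13.4] ang 71.94 z [0.106  0.1128 0.1142]
```

View pics/wrist5.png

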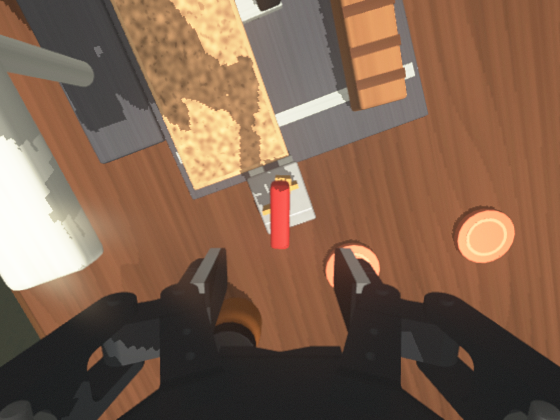

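The plunger is resting in its notch, with lift about 13.8 mm and twist about 1.22 rad. Now I go to the block: jaws along x, centre (0.514, 0.083).

Emit:
{"op": "apply_moves", "data": {
  "deltas": [
    [[-0.5, -0.015, -0.015, 0.0, 0, 0, 0.05], [-0.5, -0.045, -0.045, -0.01, 0, 0, 0.12], [-0.5, -0.08, -0.08, -0.03, 0, 0, 0.2], [-0.5, -0.105, -0.105, -0.06, 0, 0, 0.258], [-0.5, -0.11, -0.111, -0.09, 0, 0, 0.258], [-0.5, -0.11, -0.111, -0.095, 0, 0, 0.258], [-0.5, -0.11, -0.111, -0.095, 0, 0, 0.258]]
  ]
}}

```text
t: 9.7
ee_pos: [0.5144, 0.0836, 0.0866]
tcp_rot: [0.026, 1.0, 0.0, -0.0]
contact_force: [0.0, 0.6, 1.1]
grip_width: 0.0638
```

```bash
python3 - <<'E'
from m import *
s=snap('wrist','wrist6'); W=cloud(s)
print(st())
x,y,z=W[...,0],W[...,1],W[...,2]
hsv=cv2.cvtColor(s['img'],cv2.COLOR_RGB2HSV); H,S,V=[hsv[...,i].astype(int) for i in range(3)]
roi=(x>0.40)&(x<0.82)&(y>-0.2)&(y<0.25)
blk=cc(roi&(z>0.04)&(z<0.053)&(x<0.58)&(S>80)); rect(W[blk],'blk')
E
```

```text
{'t': 9.75, 'q': [0.1612, 0.1593, -0.3193, 1.0915, 0.0002, -1.3584], 'dq': [0.0017, -0.004, 0.0171, -0.0003, 0.0011, 0.0003], 'joint_efforts': [-0.2005, -43.5564, 32.6932, 0.0332, -0.0057, 0.0015], 'ee_pos': [0.5151, 0.0838, 0.0873], 'tcp_rot': [0.0256, 0.9997, 0.0001, 0.0003], 'contact_force': [0.1355, -0.1465, 0.7955], 'torque': [0.0686, -0.0047, -0.0071], 'grip_width': 0.064}
blk 12100 med [0.5144 0.0762 0.0483] c [514.7  83.9] size [119.3  40.5] ang 86.99 z [0.0466 0.0483 0.0497]
```

View pics/wrist6.png

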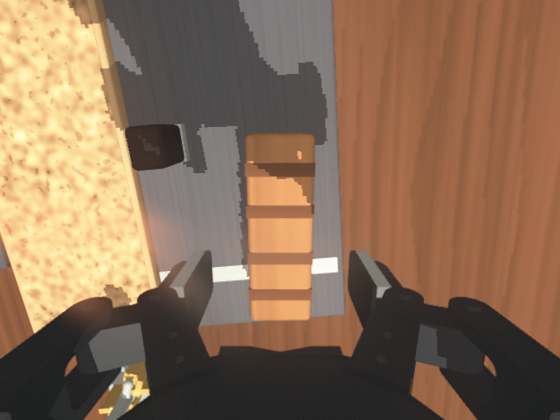

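The block lies centred between the fingers, spanning (247–314, 135–320) in the image. I'm descending, gripping and lifting.

Emit:
{"op": "apply_moves", "data": {
  "deltas": [
    [[-0.5, 0, 0, -0.02, 0, 0, 0], [-0.5, 0, 0, -0.05, 0, 0, 0], [-0.5, 0, 0, -0.066, 0, 0, 0], [-0.5, 0, 0, -0.07, 0, 0, 0], [0.0, 0, 0, -0.07, 0, 0, 0], [0.5, 0, 0, -0.07, 0, 0, 0], [1, 0, 0, -0.07, 0, 0, 0], [1, 0, 0, -0.07, 0, 0, 0], [1, 0, 0, -0.07, 0, 0, 0], [1, 0, 0, -0.06, 0, 0, 0], [1, 0, 0, -0.04, 0, 0, 0], [1, 0, 0, -0.03, 0, 0, 0]]
  ],
  "newtons": 40
}}

```text
t: 11.25
ee_pos: [0.5147, 0.0834, 0.0579]
tcp_rot: [0.026, 1.0, 0.0, 0.0]
contact_force: [0.6, 0.6, -1.6]
grip_width: 0.0394
```

Emit:
{"op": "apply_moves", "data": {
  "deltas": [
    [[1, -0.015, 0, 0.005, 0, 0, 0], [1, -0.045, 0, 0.005, 0, 0, 0], [1, -0.08, 0, 0.005, 0, 0, 0], [1, -0.115, 0, 0.005, 0, 0, 0], [1, -0.135, 0, 0.0, 0, 0, 0], [1, -0.145, 0, -0.01, 0, 0, 0], [1, -0.145, 0, -0.025, 0, 0, 0], [1, -0.145, 0, -0.03, 0, 0, 0], [1, -0.145, 0, -0.03, 0, 0, 0]]
  ]
}}

```text
t: 12.38
ee_pos: [0.3695, 0.0833, 0.0261]
tcp_rot: [0.026, 1.0, -0.0, -0.001]
contact_force: [-0.8, -0.7, -0.7]
grip_width: 0.0393
```

```bash
python3 - <<'E'
from m import *
s=snap('wrist','wrist7'); W=cloud(s)
print(st())
x,y,z=W[...,0],W[...,1],W[...,2]
hsv=cv2.cvtColor(s['img'],cv2.COLOR_RGB2HSV); H,S,V=[hsv[...,i].astype(int) for i in range(3)]
blk=cc((z>0.035)&(z<0.07)&(x<0.58)&(S>80)); rect(W[blk],'blk')
snap('side','side7')
E
```

```text
{'t': 12.425, 'q': [0.2217, -0.0589, -0.6943, 0.9361, 0.0, -1.2973], 'dq': [0.0001, -0.0065, 0.0099, 0.0046, 0.0023, 0.0007], 'joint_efforts': [0.0208, -28.0284, 31.7226, -0.0237, -0.0004, -0.0004], 'ee_pos': [0.3698, 0.0834, 0.0265], 'tcp_rot': [0.0259, 0.9997, -0.0001, -0.0003], 'contact_force': [-0.2393, 0.2385, -1.21], 'torque': [-0.0485, -0.0047, -0.0274], 'grip_width': 0.0396}
blk 22536 med [0.3685 0.0621 0.0567] c [369.4  67.6] size [87.7 44.1] ang 86.95 z [0.0546 0.0567 0.0599]
```

View pics/wrist7.png

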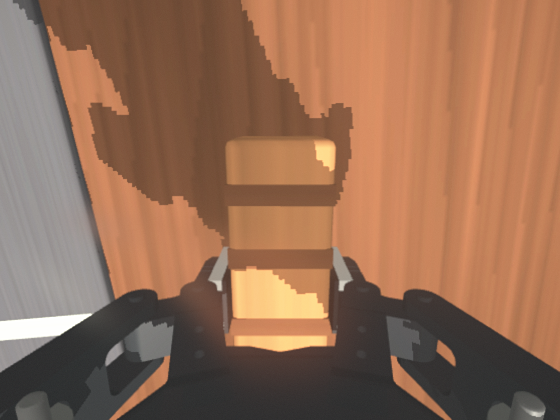

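The block is held with its top at 56.7 mm, so its underside is about 17 mm up, clear of the plate. I'm lowering it onto the table and releasing.

Emit:
{"op": "apply_moves", "data": {
  "deltas": [
    [[1, 0, 0, -0.006, 0, 0, 0], [1, 0, 0, -0.012, 0, 0, 0], [1, 0, 0, -0.016, 0, 0, 0], [1, 0, 0, -0.0165, 0, 0, 0], [0.5, 0, 0, -0.0165, 0, 0, 0], [0, 0, 0, -0.0165, 0, 0, 0], [-0.6, 0, 0, -0.0165, 0, 0, 0], [-0.6, 0, 0, -0.0165, 0, 0, 0], [-0.6, 0, 0, 0.02, 0, 0, 0], [-0.6, 0, 0, 0.06, 0, 0, 0], [-0.6, 0, 0, 0.09, 0, 0, 0], [-0.6, 0, 0, 0.1, 0, 0, 0]]
  ]
}}

```text
t: 13.98
ee_pos: [0.3704, 0.0836, 0.1285]
tcp_rot: [0.026, 1.0, 0.0, 0.001]
contact_force: [-0.3, -0.8, 0.6]
grip_width: 0.0681
```

```bash
python3 - <<'E'
from m import *
s=snap('wrist','wrist8'); W=cloud(s)
print(st())
x,y,z=W[...,0],W[...,1],W[...,2]
hsv=cv2.cvtColor(s['img'],cv2.COLOR_RGB2HSV); H,S,V=[hsv[...,i].astype(int) for i in range(3)]
blk=cc((z>0.03)&(z<0.07)&(x<0.58)&(S>80)&(y>-0.1)); rect(W[blk],'blk')
s=snap('side','side8'); W=cloud(s)
hsv=cv2.cvtColor(s['img'],cv2.COLOR_RGB2HSV); H,S,V=[hsv[...,i].astype(int) for i in range(3)]
x,y,z=W[...,0],W[...,1],W[...,2]
red=(z>0.07)&(z<0.15)&((H<6)|(H>174))&(S>120)&(x>0.5)&(x<0.7)&(y>0.1)&(y<0.25)
rect(W[cc(red)],'wing')
E
```

```text
{'t': 14.025, 'q': [0.2219, -0.1311, -0.5214, 1.1774, 0.0, -1.2973], 'dq': [0.001, 0.0164, -0.043, -0.0406, 0.0008, -0.0002], 'joint_efforts': [-0.0001, -24.544, 32.6496, 0.0711, -0.0, 0.0], 'ee_pos': [0.3704, 0.0836, 0.1286], 'tcp_rot': [0.0258, 0.9997, 0.0004, 0.0015], 'contact_force': [0.6287, 0.8675, 0.2935], 'torque': [0.0462, -0.0068, -0.0376], 'grip_width': 0.0679}
blk 7887 med [0.3693 0.0774 0.0403] c [369.6  83.7] size [118.9  40.3] ang 86.84 z [0.0385 0.0403 0.0418]
wing 123 med [0.6209 0.1994 0.1108] c [621.  196.7] size [45.1 15.2] ang 65.2 z [0.0937 0.1108 0.1158]
```

View pics/side8.png

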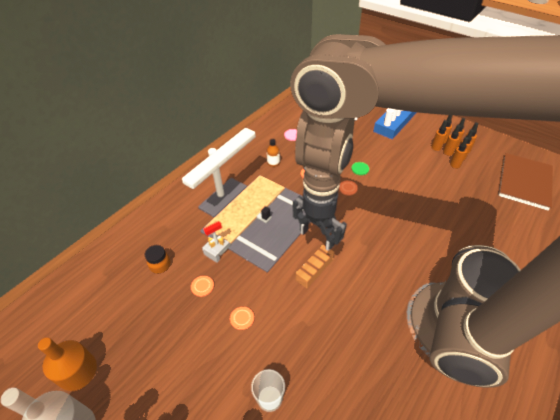

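The block stands on the table with its top at 40.3 mm. Now I go to the knob with the jaws across station y and grip it.

Emit:
{"op": "apply_moves", "data": {
  "deltas": [
    [[-0.2, 0.01, -0.002, 0.01, 0, 0, -0.15], [-0.2, 0.035, -0.008, 0.01, 0, 0, -0.32], [-0.2, 0.065, -0.015, 0.01, 0, 0, -0.5], [-0.2, 0.1, -0.025, 0.01, 0, 0, -0.67], [-0.2, 0.135, -0.034, 0.01, 0, 0, -0.85], [-0.2, 0.17, -0.044, 0.005, 0, 0, -1.02], [-0.2, 0.195, -0.052, 0, 0, 0, -1.2], [-0.2, 0.21, -0.056, -0.01, 0, 0, -1.37], [-0.2, 0.2135, -0.056, -0.02, 0, 0, -1.48], [-0.2, 0.2135, -0.056, -0.025, 0, 0, -1.48], [-0.2, 0.2135, -0.056, -0.025, 0, 0, -1.48]]
  ]
}}

```text
t: 15.45
ee_pos: [0.5819, 0.0273, 0.1004]
tcp_rot: [0.692, 0.721, -0.001, -0.001]
contact_force: [0.1, 1.0, -0.9]
grip_width: 0.0512
```

```bash
python3 - <<'E'
from m import *
s=snap('wrist','wrist9'); W=cloud(s)
print(st())
x,y,z=W[...,0],W[...,1],W[...,2]
hsv=cv2.cvtColor(s['img'],cv2.COLOR_RGB2HSV); H,S,V=[hsv[...,i].astype(int) for i in range(3)]
kn=cc((z>0.045)&(z<0.065)&(y<0.06)&(y>-0.02)&(x>0.55)&(x<0.61)); rect(W[kn],'knob')
discs(s,W)
E
```

```text
{'t': 15.5, 'q': [0.047, 0.2645, -0.156, 1.1515, -0.0, 0.0062], 'dq': [0.0018, -0.0108, 0.0155, 0.004, 0.0021, 0.0055], 'joint_efforts': [-0.0557, -50.6403, 33.7815, -0.0386, -0.0021, -0.0116], 'ee_pos': [0.5823, 0.0274, 0.1012], 'tcp_rot': [0.6925, 0.7214, -0.0004, -0.0004], 'contact_force': [-0.2851, 0.8838, 0.6264], 'torque': [0.0108, -0.0347, -0.0195], 'grip_width': 0.051}
knob 1211 med [0.5823 0.0273 0.056 ] c [584.   27.5] size [19.8 23.7] ang 2.7 z [0.0467 0.056  0.0575]
disc? px [250. 267.] circ 627.8 13.4 r 26.8 ztop 21.1 med hsv [ 14.  117.  181.5] meanxy [622.6   7.2]
disc? px [137. 277.] circ 631.5 -76.7 r 30.9 ztop 21.2 med hsv [ 15. 118. 169.] meanxy [634.1 -79.9]
disc? px [491. 276.] circ 614.8 180.8 r 10.6 ztop 38.9 med hsv [ 17. 133. 117.] meanxy [614.7 180.3]
disc? px [423. 289.] circ 632.6 143.8 r 20.5 ztop 21.0 med hsv [ 14. 118. 174.] meanxy [635.6 142. ]
disc? px [337. 310.] circ 660.3 78.4 r 29.8 ztop 21.1 med hsv [ 15. 118. 232.] meanxy [657.1  76.9]
disc? px [302. 335.] circ 673.5 54.0 r 32.3 ztop 21.1 med hsv [ 16. 116. 236.] meanxy [680.5  50.5]
disc? px [238. 337.] circ 688.8 8.0 r 28.2 ztop 21.1 med hsv [ 16. 116. 238.] meanxy [684.7  -1.6]
disc? px [305. 327.] circ 675.2 52.8 r 9.8 ztop 21.0 med hsv [ 16. 116. 236.] meanxy [673.4  52.6]
```

View pics/wrist9.png

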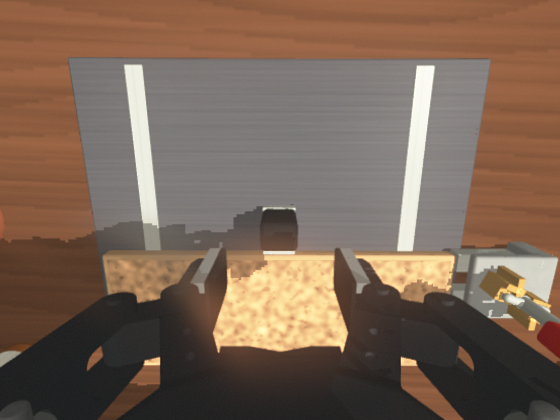

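The knob at (280,228) is centred between the fingers and measures (0.584, 0.0275). I'm descending, gripping and drawing the tray out.

Emit:
{"op": "apply_moves", "data": {
  "deltas": [
    [[-0.2, 0.001, 0, -0.02, 0, 0, 0], [-0.2, 0.001, 0, -0.05, 0, 0, 0], [-0.2, 0.001, 0, -0.07, 0, 0, 0], [-0.2, 0.001, 0, -0.075, 0, 0, 0], [-0.2, 0.001, 0, -0.075, 0, 0, 0], [0.4, 0.001, 0, -0.075, 0, 0, 0], [1, 0.001, 0, -0.075, 0, 0, 0], [1, 0.001, 0, -0.075, 0, 0, 0], [1, 0.001, 0, -0.075, 0, 0, 0], [1, 0.001, 0, -0.075, 0, 0, 0]]
  ]
}}

```text
t: 16.75
ee_pos: [0.5847, 0.0266, 0.0281]
tcp_rot: [0.693, 0.721, 0.0, 0.001]
contact_force: [-1.0, -5.1, 5.4]
grip_width: 0.0233
```

Emit:
{"op": "apply_moves", "data": {
  "deltas": [
    [[1, -0.006, 0, 0, 0, 0, 0], [1, -0.02, -0.001, 0, 0, 0, 0], [1, -0.036, -0.001, 0, 0, 0, 0], [1, -0.052, -0.002, 0, 0, 0, 0], [1, -0.068, -0.003, 0, 0, 0, 0], [1, -0.084, -0.003, 0, 0, 0, 0], [1, -0.1, -0.004, 0, 0, 0, 0], [1, -0.111, -0.004, 0, 0, 0, 0], [1, -0.117, -0.0045, 0, 0, 0, 0], [1, -0.12, -0.0045, 0, 0, 0, 0], [1, -0.12, -0.0045, 0, 0, 0, 0]]
  ]
}}

```text
t: 18.12
ee_pos: [0.4647, 0.022, 0.0281]
tcp_rot: [0.693, 0.721, 0.0, 0.002]
contact_force: [0.3, -6.0, 8.6]
grip_width: 0.0234
```

```bash
python3 - <<'E'
from m import *
s=snap('wrist','wrist10'); W=cloud(s)
print(st())
E
```

```text
{'t': 18.175, 'q': [0.0486, 0.0978, -0.5298, 0.9403, -0.0022, 0.0099], 'dq': [-0.0005, 0.0024, 0.0024, 0.0018, -0.0003, 0.0002], 'joint_efforts': [2.9499, -34.5624, 28.2863, -0.0026, 1.6041, 0.0195], 'ee_pos': [0.4648, 0.022, 0.0281], 'tcp_rot': [0.6933, 0.7207, 0.0003, 0.0018], 'contact_force': [0.3415, -6.9554, 8.0419], 'torque': [-1.1326, -0.0634, 0.0451], 'grip_width': 0.0233}
```

View pics/wrist10.png

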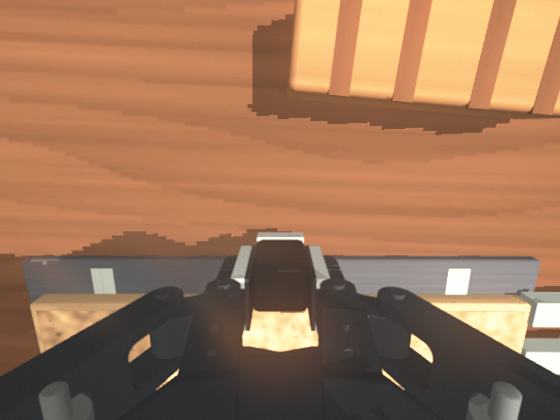

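The tray is drawn 120 mm. I'm releasing, rising and looking again.

Emit:
{"op": "apply_moves", "data": {
  "deltas": [
    [[0.6, 0, 0, 0, 0, 0, 0], [0.2, 0, 0, 0, 0, 0, 0], [-0.2, 0, 0, 0, 0, 0, 0], [-0.3, 0, 0, 0.02, 0, 0, 0], [-0.3, 0, 0, 0.06, 0, 0, 0], [-0.3, 0, 0, 0.11, 0, 0, 0], [-0.3, 0, 0, 0.16, 0, 0, 0], [-0.3, 0, 0, 0.21, 0, 0, 0], [-0.3, 0, 0, 0.25, 0, 0, 0], [-1, 0, 0, 0.28, 0, 0, 0], [-1, 0, 0, 0.28, 0, 0, 0]]
  ]
}}

```text
t: 19.55
ee_pos: [0.4646, 0.0232, 0.3086]
tcp_rot: [0.693, 0.721, 0.001, 0.001]
contact_force: [0.4, 0.7, -0.5]
grip_width: 0.0851
```

```bash
python3 - <<'E'
from m import *
s=snap('wrist','wrist11'); W=cloud(s)
print(st())
x,y,z=W[...,0],W[...,1],W[...,2]
hsv=cv2.cvtColor(s['img'],cv2.COLOR_RGB2HSV); H,S,V=[hsv[...,i].astype(int) for i in range(3)]
cork=cc((z>0.014)&(z<0.027)&(H>10)&(H<28)&(S>60)); rect(W[cork],'cork')
cn,_=cv2.findContours(cork.astype(np.uint8),cv2.RETR_EXTERNAL,cv2.CHAIN_APPROX_NONE); c=max(cn,key=len)[:,0]
rect(ray_at_z(s,c[:,0],c[:,1],0.02),'cork ray')
kn=cc((z>0.045)&(z<0.065)&(y<0.06)&(y>-0.02)&(x>0.42)&(x<0.5)); rect(W[kn],'knob')
discs(s,W)
s=snap('side','side11'); W=cloud(s)
discs(s,W)
E
```

```text
{'t': 19.6, 'q': [0.0495, 0.0231, 0.0148, 1.5616, 0.0005, 0.01], 'dq': [0.0006, 0.0106, -0.046, -0.0141, -0.003, 0.0004], 'joint_efforts': [-0.0052, -37.9001, 36.4103, 0.2974, 0.0041, -0.0001], 'ee_pos': [0.4641, 0.0231, 0.307], 'tcp_rot': [0.693, 0.7209, 0.0005, 0.0001], 'contact_force': [-0.434, 0.3852, -1.7869], 'torque': [-0.0507, -0.0193, 0.0128], 'grip_width': 0.085}
cork 12390 med [0.5379 0.0255 0.0205] c [540.   25.9] size [100.1 271.5] ang 2.04 z [0.0186 0.0205 0.0222]
cork ray 504 med [0.5352 0.0258 0.02  ] c [539.6  25.6] size [ 99.5 270. ] ang 2.18 z [0.02 0.02 0.02]
knob 301 med [0.4634 0.0219 0.056 ] c [463.9  21.8] size [19.3 23. ] ang 1.84 z [0.0517 0.056  0.0579]
disc? px [484. 162.] circ 432.7 307.7 r 30.9 ztop 8.8 med hsv [ 14. 119. 255.] meanxy [439.3 307.8]
disc? px [ 92. 160.] circ 457.9 -237.5 r 31.2 ztop 9.3 med hsv [ 12. 130. 254.] meanxy [ 456.9 -236.9]
disc? px [487. 158.] circ 433.1 309.6 r 16.9 ztop 9.4 med hsv [ 15. 114. 255.] meanxy [433.7 310.3]
disc? px [ 90. 161.] circ 457.9 -239.2 r 17.9 ztop 9.8 med hsv [ 13. 129. 254.] meanxy [ 457.9 -239.5]
disc?
[... 621 characters left out ...]
309. 173.] circ 596.5 -215.7 r 32.2 ztop 10.9 med hsv [  9. 174. 216.] meanxy [ 597.3 -217. ]
disc? px [348. 187.] circ 456.9 -236.9 r 31.6 ztop 10.7 med hsv [ 15. 152. 255.] meanxy [ 458.5 -237.4]
disc? px [160. 265.] circ 706.8 335.9 r 35.0 ztop 34.2 med hsv [ 13. 218. 178.] meanxy [702.6 336. ]
disc? px [313. 273.] circ 358.6 94.7 r 66.0 ztop 36.7 med hsv [ 13. 171. 193.] meanxy [358.4 107.2]
disc? px [202. 285.] circ 574.2 306.1 r 31.3 ztop 10.1 med hsv [ 15. 153. 255.] meanxy [574.5 305.3]
disc? px [242. 318.] circ 431.1 311.2 r 31.1 ztop 9.7 med hsv [ 15. 154. 255.] meanxy [430.4 310.3]
disc? px [ 83. 377.] circ 630.0 639.3 r 44.1 ztop 33.2 med hsv [ 13. 215. 127.] meanxy [613.3 637.7]
```

View pics/wrist11.png

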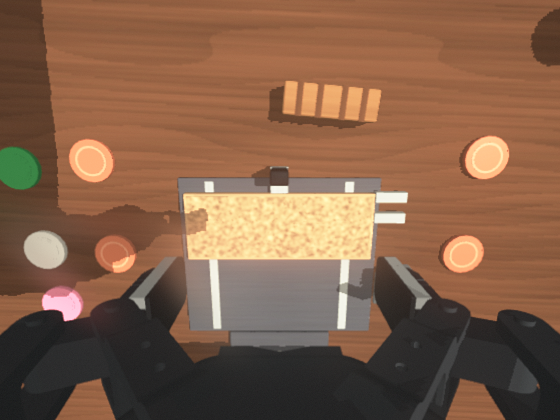

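Tray centre is at (0.540, 0.026), yaw 2.2°, and all four discs are unmoved. Before grasping I check the fingertip height against opening and find the bystanders.

```bash
python3 - <<'E'
from m import *
import glob
s=load('wrist'); W=cloud(s); z=W[...,2]
m=(z>0.2)
P=W[m]; print('open85 finger pts',len(P),'tip z rel TCP',np.round(np.nanpercentile(P[:,2],[0.1,1,5])-0.307,4))
lo=P[P[:,2]<np.nanpercentile(P[:,2],2)]; print(np.round(lo[:,1].min()-0.0231,3),np.round(lo[:,1].max()-.0231,3), np.round(lo[:,0].min()-.4641,3),np.round(lo[:,0].max()-.4641,3))
for n in ['side']:
    s=load(n); W=cloud(s); x,y,z=W[...,0],W[...,1],W[...,2]
    for nm,c in [('bottle',(273,155)),('jar',(157,258)),('beaker',(268,390))]:
        u,v=c; q=W[v-12:v+13,u-12:u+13].reshape(-1,3); q=q[q[:,2]>0.03]
        print(nm,len(q),np.round(np.median(q,0),3) if len(q) else '', np.round(q.min(0),3),np.round(q.max(0),3))
E
```

```text
open85 finger pts 53765 tip z rel TCP [0.0162 0.0219 0.0369]
-0.056 0.057 -0.013 0.013
bottle 285 [ 0.714 -0.173  0.077] [ 0.452 -0.2    0.031] [0.748 0.099 0.402]
jar 411 [0.712 0.332 0.059] [0.692 0.301 0.03 ] [0.749 0.357 0.065]
beaker 235 [0.271 0.41  0.051] [0.227 0.385 0.03 ] [0.29  0.448 0.088]
```

Emit:
{"op": "apply_moves", "data": {
  "deltas": [
    [[-0.8, -0.005, -0.03, -0.01, 0, 0, -0.15], [-0.8, -0.005, -0.08, -0.03, 0, 0, -0.33], [-0.8, -0.006, -0.13, -0.06, 0, 0, -0.51], [-0.8, -0.006, -0.18, -0.1, 0, 0, -0.69], [-0.8, -0.006, -0.22, -0.14, 0, 0, -0.87], [-0.8, -0.006, -0.25, -0.18, 0, 0, -1.05], [-0.8, -0.006, -0.26, -0.2, 0, 0, -1.23], [-0.8, -0.006, -0.26, -0.21, 0, 0, -1.41], [-0.8, -0.006, -0.26, -0.22, 0, 0, -1.57], [-0.8, -0.006, -0.26, -0.22, 0, 0, -1.57], [-0.8, -0.006, -0.26, -0.22, 0, 0, -1.57]]
  ]
}}

```text
t: 21.02
ee_pos: [0.4575, -0.2368, 0.0863]
tcp_rot: [1.0, 0.021, -0.0, -0.0]
contact_force: [0.6, -0.4, -0.4]
grip_width: 0.0769
```

```bash
python3 - <<'E'
from m import *
s=snap('wrist','wrist12'); W=cloud(s); z=W[...,2]
a=st(); print(a)
p=np.array(a['ee_pos'])
m=(z>p[2]-0.005)&(z<p[2]+0.12); P=W[m]
print('tip z rel TCP',np.round(np.nanpercentile(P[:,2],[0.1,1,5])-p[2],4))
discs(s,W)
E
```

```text
{'t': 21.075, 'q': [-0.4777, 0.1487, -0.3333, 1.0891, 0.0001, 1.0508], 'dq': [0.0016, -0.0039, 0.0095, -0.0001, -0.0033, 0.0094], 'joint_efforts': [-0.0362, -43.0078, 33.279, 0.022, -0.0001, -0.0166], 'ee_pos': [0.4578, -0.237, 0.0867], 'tcp_rot': [0.9998, 0.0211, -0.0001, -0.0001], 'contact_force': [0.0041, -0.1863, 0.7279], 'torque': [-0.0191, -0.0575, 0.07], 'grip_width': 0.0767}
tip z rel TCP [0.0112 0.0176 0.0341]
disc? px [437.  25.] circ 548.0 -108.0 r 46.9 ztop 19.5 med hsv [ 15. 114. 147.] meanxy [ 545.7 -108.8]
disc? px [473. 202.] circ 595.9 -219.7 r 30.7 ztop 8.8 med hsv [ 15. 118. 255.] meanxy [ 595.1 -218.2]
disc? px [477. 205.] circ 597.3 -220.1 r 17.6 ztop 9.4 med hsv [ 15. 118. 255.] meanxy [ 597.7 -220. ]
disc? px [281. 220.] circ 458.0 -238.4 r 29.9 ztop 9.0 med hsv [ 15. 117. 255.] meanxy [ 457.9 -237.8]
disc? px [282. 223.] circ 458.5 -239.3 r 17.4 ztop 9.5 med hsv [ 15. 116. 255.] meanxy [ 458.5 -239.3]
```

View pics/wrist12.png

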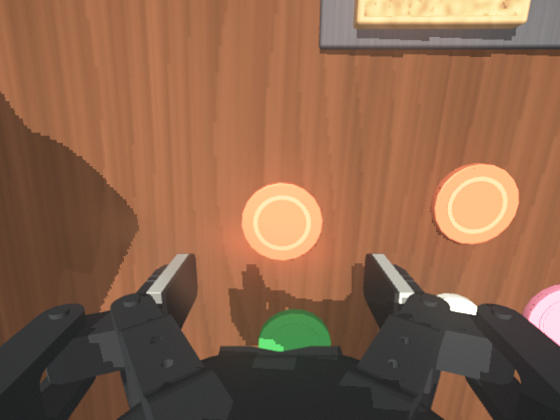

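Disc A is at (282,221), centred between the fingers. The fingertips stand about 11 mm behind the TCP at 77 mm opening, so about 5 to 6 mm at 60 mm. I'm descending, gripping and lifting.

Emit:
{"op": "apply_moves", "data": {
  "deltas": [
    [[-0.8, 0, -0.001, -0.02, 0, 0, 0], [-0.8, 0, -0.001, -0.055, 0, 0, 0], [-0.8, 0, -0.001, -0.078, 0, 0, 0], [-0.8, 0, -0.001, -0.087, 0, 0, 0], [-0.8, 0, -0.001, -0.0895, 0, 0, 0], [-0.8, 0, -0.001, -0.0895, 0, 0, 0], [-0.5, 0, -0.001, -0.0895, 0, 0, 0], [-0.2, 0, -0.001, -0.0895, 0, 0, 0], [0.2, 0, -0.001, -0.0895, 0, 0, 0], [0.2, 0, -0.001, -0.0895, 0, 0, 0], [0.2, 0, -0.001, -0.0895, 0, 0, 0]]
  ],
  "newtons": 40
}}

```text
t: 22.45
ee_pos: [0.4586, -0.2385, -0.0013]
tcp_rot: [1.0, 0.02, 0.001, 0.0]
contact_force: [-1.2, 1.1, 7.3]
grip_width: 0.0573
```

Emit:
{"op": "apply_moves", "data": {
  "deltas": [
    [[0.2, 0, 0, 0.005, 0, 0, 0], [0.2, 0, 0, 0.02, 0, 0, 0], [0.2, 0, 0, 0.05, 0, 0, 0], [0.2, 0, 0, 0.07, 0, 0, 0], [0.2, 0, 0, 0.075, 0, 0, 0], [0.2, 0, 0, 0.075, 0, 0, 0]]
  ]
}}

```text
t: 23.2
ee_pos: [0.458, -0.2382, 0.0726]
tcp_rot: [1.0, 0.02, 0.0, 0.0]
contact_force: [0.4, -0.3, -1.0]
grip_width: 0.0573
```

```bash
python3 - <<'E'
from m import *
s=snap('wrist','wrist13'); W=cloud(s); z=W[...,2]; x,y=W[...,0],W[...,1]
a=st(); print(a)
p=np.array(a['ee_pos'])
hsv=cv2.cvtColor(s['img'],cv2.COLOR_RGB2HSV); H,S,V=[hsv[...,i].astype(int) for i in range(3)]
m=cc((z>p[2]-0.02)&(z<p[2]+0.03)&(H<22)&(S>90)); P=W[m]; rect(P,'held')
A=np.c_[P[:,:2]-P[:,:2].mean(0),np.ones(len(P))]; k=np.linalg.lstsq(A,P[:,2],rcond=None)[0]; print('plane slope x,y,z0',np.round(k,4),'rel TCP',k[2]-p[2])
m=(z>p[2]-0.005)&(z<p[2]+0.12)&(S<60); P=W[m]
print('tip z rel TCP',np.round(np.nanpercentile(P[:,2],[0.1,1,5])-p[2],4))
E
```

```text
{'t': 23.25, 'q': [-0.4796, 0.1586, -0.3557, 1.0571, 0.0, 1.0512], 'dq': [0.001, 0.0093, -0.0127, -0.0019, -0.001, -0.0017], 'joint_efforts': [0.0001, -44.7004, 34.1529, 0.0238, -0.0009, -0.0002], 'ee_pos': [0.4576, -0.238, 0.0719], 'tcp_rot': [0.9998, 0.02, -0.0002, -0.0001], 'contact_force': [-0.938, 1.3291, 0.0312], 'torque': [0.0081, 0.0371, -0.0168], 'grip_width': 0.0574}
held 11959 med [ 0.4573 -0.2364  0.0825] c [ 457.3 -238.4] size [59.4 61. ] ang 50.55 z [0.0798 0.0825 0.0982]
plane slope x,y,z0 [ 0.001  -0.0084  0.0832] rel TCP 0.01133544208044951
tip z rel TCP [0.0134 0.032  0.0554]
```

View pics/wrist13.png

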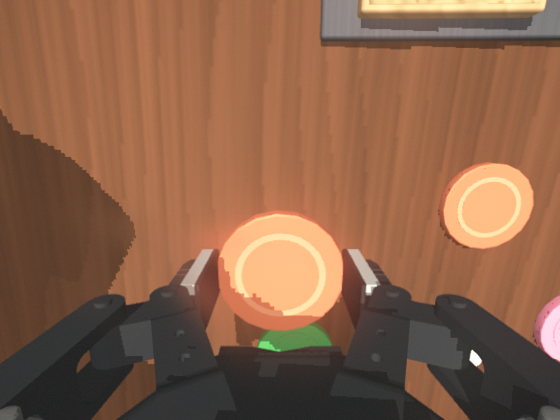

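Disc A is held flat: slope under 1%, underside about 2.6 mm above the TCP. I'm placing it at tray y = −102 mm, then going above disc B.

Emit:
{"op": "apply_moves", "data": {
  "deltas": [
    [[0.2, 0.012, 0.02, 0, 0, 0, 0], [0.2, 0.03, 0.055, 0, 0, 0, 0], [0.2, 0.052, 0.097, 0, 0, 0, 0], [0.2, 0.073, 0.137, 0, 0, 0, 0], [0.2, 0.0845, 0.158, -0.005, 0, 0, 0], [0.2, 0.0865, 0.162, -0.02, 0, 0, 0], [0.2, 0.0865, 0.162, -0.042, 0, 0, 0], [0.2, 0.0865, 0.162, -0.052, 0, 0, 0], [0.2, 0.0865, 0.162, -0.0535, 0, 0, 0], [0.2, 0.0865, 0.162, -0.0535, 0, 0, 0], [-0.3, 0.0865, 0.162, -0.0535, 0, 0, 0], [-0.8, 0.0865, 0.162, -0.0535, 0, 0, 0]]
  ]
}}

```text
t: 24.75
ee_pos: [0.5441, -0.0765, 0.0185]
tcp_rot: [1.0, 0.02, -0.0, 0.0]
contact_force: [0.1, 0.4, -0.6]
grip_width: 0.0737
```

Emit:
{"op": "apply_moves", "data": {
  "deltas": [
    [[-0.8, 0, 0, 0, 0, 0, 0], [-0.8, 0, 0, 0.015, 0, 0, 0], [-0.8, 0, 0, 0.05, 0, 0, 0], [-0.8, 0.01, -0.025, 0.068, 0, 0, 0], [-0.8, 0.024, -0.065, 0.068, 0, 0, 0], [-0.8, 0.039, -0.107, 0.068, 0, 0, 0], [-0.8, 0.049, -0.135, 0.068, 0, 0, 0], [-0.8, 0.0515, -0.1425, 0.068, 0, 0, 0], [-0.8, 0.0515, -0.1425, 0.068, 0, 0, 0], [-0.8, 0.0515, -0.1425, 0.068, 0, 0, 0]]
  ]
}}

```text
t: 26.0
ee_pos: [0.5956, -0.2177, 0.0871]
tcp_rot: [1.0, 0.02, -0.0, -0.0]
contact_force: [-0.1, -0.2, 0.2]
grip_width: 0.0768
```

```bash
cat >> m.py <<'E'
TC=np.array([540.0,25.7]); TY=np.deg2rad(2.2)
def tray(c):
    d=np.asarray(c)-TC; ca,sa=np.cos(TY),np.sin(TY)
    return np.round([d[0]*ca+d[1]*sa,-d[0]*sa+d[1]*ca],1)
def terra(s,W,zlo=0.004,zhi=0.036):
    # terracotta: full orange range, separate from cork by height/hue
    hsv=cv2.cvtColor(s['img'],cv2.COLOR_RGB2HSV); H,S,V=[hsv[...,i].astype(int) for i in range(3)]
    z=W[...,2]; x,y=W[...,0],W[...,1]
    ontray=(np.abs(x-0.54)<0.075)&(np.abs(y-0.0257)<0.145)
    for nm,m in [('table',~ontray&(z>0.0045)&(z<0.014)&(H<22)&(S>70)),('tray',ontray&(z>0.0245)&(z<0.036))]:
        m=(cv2.medianBlur(m.astype(np.uint8)*255,3)>0)
        n,l,stt,c=cv2.connectedComponentsWithStats(m.astype(np.uint8),connectivity=8)
        for i in range(1,n):
            if stt[i,4]<250: continue
            q=l==i; P=W[q]; zt=np.nanmedian(P[:,2])
            cn,_=cv2.findContours(q.astype(np.uint8),cv2.RETR_EXTERNAL,cv2.CHAIN_APPROX_NONE); cn=max(cn,key=len)[:,0]
            Q=ray_at_z(s,cn[:,0],cn[:,1],zt)
            (cx,cy),r=cv2.minEnclosingCircle((Q[:,:2]*1000).astype(np.float32))
            if r>45 or r<20: continue
            A=np.c_[P[:,:2]-P[:,:2].mean(0),np.ones(len(P))]; k=np.linalg.lstsq(A,P[:,2],rcond=None)[0]
            print(nm,'px',np.round(c[i]),'c',round(cx,1),round(cy,1),'r',round(r,1),'ztop',round(zt*1000,1),'slope',np.round(k[:2],3),'tray xy',tray((cx,cy)) if nm=='tray' else '')
E
python3 - <<'E'
from m import *
s=snap('wrist','wrist14'); W=cloud(s); 
a=st(); print(a['t'],a['ee_pos'],a['grip_width'],a['contact_force'])
terra(s,W)
s=snap('side','side14'); W=cloud(s); print('side'); terra(s,W)
E
```

```text
26.05 [0.5956, -0.2176, 0.0871] 0.0767 [0.351, 0.0056, -0.1261]
 ** On entry to DLASCL parameter number  4 had an illegal value
 ** On entry to DLASCL parameter number  4 had an illegal valueTraceback (most recent call last):
  File "<stdin>", line 4, in <module>
  File "m.py", line 40, in terra
    A=np.c_[P[:,:2]-P[:,:2].mean(0),np.ones(len(P))]; k=np.linalg.lstsq(A,P[:,2],rcond=None)[0]
                                                        ~~~~~~~~~~~~~~~^^^^^^^^^^^^^^^^^^^^^
    x, resids, rank, s = _umath_linalg.lstsq(a, b, rcond,
                         ~~~~~~~~~~~~~~~~~~~^^^^^^^^^^^^^
                                             signature=signature)
                                             ^^^^^^^^^^^^^^^^^^^^
    raise LinAlgError("SVD did not converge in Linear Least Squares")
numpy.linalg.LinAlgError: SVD did not converge in Linear Least Squares
```

View pics/wrist14.png

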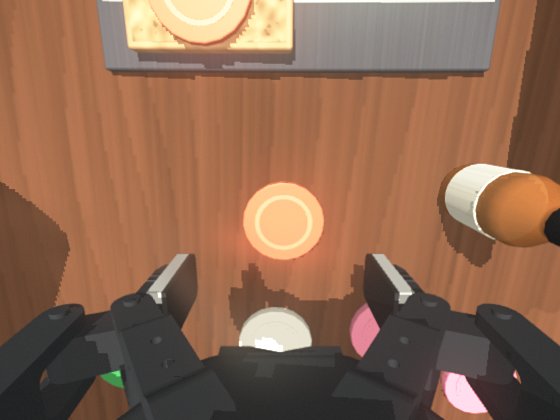

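```bash
sed -i 's/q=l==i; P=W\[q\]; zt/q=l==i; P=W[q]; P=P[np.isfinite(P).all(1)]; zt/' m.py
python3 - <<'E'
from m import *
s=load('wrist'); W=cloud(s); terra(s,W)
s=snap('side','side14'); W=cloud(s); print('side'); terra(s,W)
for nm,c in [('bottle',(273,155))]:
    u,v=c; x,y,z=W[...,0],W[...,1],W[...,2]
    q=W[(z>0.03)&(z<0.1)&(x>0.66)&(x<0.8)&(y>-0.25)&(y<-0.12)]; print(len(q), np.round(np.median(q,0),3) if len(q) else '')
E
```

```text
table px [282. 221.] c 597.3 -219.4 r 29.8 ztop 8.6 slope [-0.001 -0.005] tray xy 
tray px [201.  18.] c 545.2 -86.0 r 28.8 ztop 28.5 slope [-0.008  0.041] tray xy [   0.9 -111.8]
side
table px [202. 285.] c 574.4 304.2 r 31.0 ztop 8.7 slope [ 0.016 -0.011] tray xy 
table px [242. 318.] c 429.9 310.3 r 30.4 ztop 8.6 slope [-0.002 -0.014] tray xy 
192 [ 0.723 -0.181  0.062]
```

View pics/side14.png

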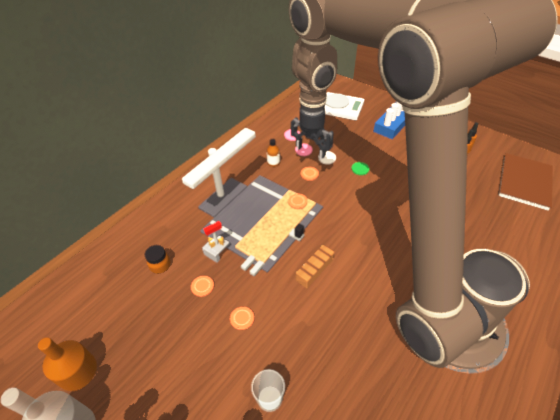

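Disc A lies on the cork and B is at (282,221) between the fingers, about (0.597, −0.219). The bottle at (500,205) is well clear. I'm gripping B and lifting.

Emit:
{"op": "apply_moves", "data": {
  "deltas": [
    [[-0.8, 0.001, -0.0015, -0.02, 0, 0, 0], [-0.8, 0.001, -0.0015, -0.055, 0, 0, 0], [-0.8, 0.001, -0.0015, -0.078, 0, 0, 0], [-0.8, 0.001, -0.0015, -0.087, 0, 0, 0], [-0.8, 0.001, -0.0015, -0.0895, 0, 0, 0], [-0.8, 0.001, -0.0015, -0.0895, 0, 0, 0], [-0.5, 0.001, -0.0015, -0.0895, 0, 0, 0], [-0.2, 0.001, -0.0015, -0.0895, 0, 0, 0], [0.2, 0.001, -0.0015, -0.0895, 0, 0, 0], [0.2, 0.001, -0.0015, -0.0895, 0, 0, 0], [0.2, 0.001, -0.0015, -0.0895, 0, 0, 0]]
  ]
}}

```text
t: 27.48
ee_pos: [0.5976, -0.2204, -0.001]
tcp_rot: [1.0, 0.02, 0.001, 0.0]
contact_force: [-0.8, 1.6, 5.8]
grip_width: 0.0576
```

Emit:
{"op": "apply_moves", "data": {
  "deltas": [
    [[0.2, 0, 0, 0.005, 0, 0, 0], [0.2, 0, 0, 0.02, 0, 0, 0], [0.2, 0, 0, 0.05, 0, 0, 0], [0.2, 0, 0, 0.07, 0, 0, 0], [0.2, 0, 0, 0.075, 0, 0, 0], [0.2, 0, 0, 0.075, 0, 0, 0]]
  ]
}}

```text
t: 28.22
ee_pos: [0.597, -0.2202, 0.0726]
tcp_rot: [1.0, 0.02, 0.0, 0.0]
contact_force: [-0.2, -0.4, 0.4]
grip_width: 0.0575
```

```bash
cat >> m.py <<'E'
def held(s,W,a):
    z=W[...,2]; p=np.array(a['ee_pos'])
    hsv=cv2.cvtColor(s['img'],cv2.COLOR_RGB2HSV); H,S,V=[hsv[...,i].astype(int) for i in range(3)]
    m=cc((z>p[2]-0.02)&(z<p[2]+0.02)&(H<22)&(S>90)); P=W[m]; P=P[np.isfinite(P).all(1)]; rect(P,'held')
    A=np.c_[P[:,:2]-P[:,:2].mean(0),np.ones(len(P))]; k=np.linalg.lstsq(A,P[:,2],rcond=None)[0]
    print('slope',np.round(k[:2],4),'top rel TCP mm',round((np.median(P[:,2])-p[2])*1000,1))
E
python3 - <<'E'
from m import *
s=snap('wrist','wrist15'); W=cloud(s)
a=st(); print(a['t'],a['ee_pos'],a['grip_width'],a['contact_force'])
held(s,W,a)
E
```

```text
28.275 [0.5966, -0.22, 0.0718] 0.0578 [0.1379, 0.4509, -0.2341]
held 11320 med [ 0.5963 -0.2173  0.0822] c [ 596.7 -219.6] size [59.3 59.5] ang 48.06 z [0.0796 0.0822 0.0875]
slope [ 0.0003 -0.0133] top rel TCP mm 10.4
```

View pics/wrist15.png

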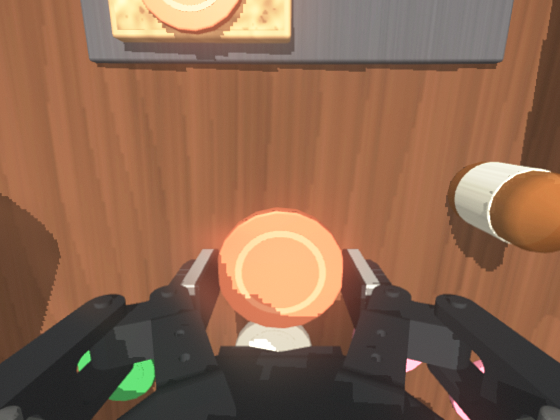

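B is held flat and centred. I'm placing it at tray y = −34 mm, then going high over the plunger to disc C.

Emit:
{"op": "apply_moves", "data": {
  "deltas": [
    [[0.2, -0.004, 0.015, 0, 0, 0, 0], [0.2, -0.015, 0.055, 0, 0, 0, 0], [0.2, -0.028, 0.105, 0, 0, 0, 0], [0.2, -0.041, 0.155, 0, 0, 0, 0], [0.2, -0.051, 0.195, 0, 0, 0, 0], [0.2, -0.0554, 0.2113, -0.015, 0, 0, 0], [0.2, -0.0554, 0.2113, -0.038, 0, 0, 0], [0.2, -0.0554, 0.2113, -0.051, 0, 0, 0], [0.2, -0.0554, 0.2113, -0.0535, 0, 0, 0], [0.2, -0.0554, 0.2113, -0.0535, 0, 0, 0], [-0.3, -0.0554, 0.2113, -0.0535, 0, 0, 0], [-0.8, -0.0554, 0.2113, -0.0535, 0, 0, 0]]
  ]
}}

```text
t: 29.78
ee_pos: [0.5414, -0.0094, 0.0185]
tcp_rot: [1.0, 0.02, -0.0, 0.0]
contact_force: [-0.4, -0.2, -0.6]
grip_width: 0.0737
```

Emit:
{"op": "apply_moves", "data": {
  "deltas": [
    [[-0.8, 0, 0, 0, 0, 0, 0], [-0.8, 0, 0, 0.015, 0, 0, 0], [-0.8, 0, 0, 0.06, 0, 0, 0], [-0.8, 0, 0, 0.11, 0, 0, 0], [-0.8, 0.002, 0.02, 0.155, 0, 0, 0], [-0.8, 0.008, 0.07, 0.165, 0, 0, 0], [-0.8, 0.015, 0.13, 0.165, 0, 0, 0], [-0.8, 0.021, 0.19, 0.165, 0, 0, 0], [-0.8, 0.028, 0.245, 0.165, 0, 0, 0], [-0.8, 0.033, 0.29, 0.145, 0, 0, 0], [-0.8, 0.035, 0.3125, 0.105, 0, 0, 0], [-0.8, 0.035, 0.3125, 0.075, 0, 0, 0]]
  ]
}}

```text
t: 31.28
ee_pos: [0.5762, 0.3056, 0.0929]
tcp_rot: [1.0, 0.021, -0.0, -0.0]
contact_force: [-0.5, -0.6, -0.2]
grip_width: 0.077
```

Emit:
{"op": "apply_moves", "data": {
  "deltas": [
    [[-0.8, 0, 0, -0.007, 0, 0, 0], [-0.8, 0, 0, -0.007, 0, 0, 0]]
  ]
}}

```text
t: 31.52
ee_pos: [0.5767, 0.3034, 0.0878]
tcp_rot: [1.0, 0.02, 0.0, -0.0]
contact_force: [-0.8, 0.3, 0.2]
grip_width: 0.077
```

```bash
python3 - <<'E'
from m import *
s=snap('wrist','wrist16'); W=cloud(s)
a=st(); print(a['t'],a['ee_pos'],a['grip_width'],a['contact_force'])
terra(s,W)
s=snap('side','side16'); W=cloud(s); print('side'); terra(s,W)
E
```

```text
31.575 [0.5772, 0.3036, 0.0885] 0.0768 [-0.1159, 0.1003, 0.004]
table px [453. 182.] c 710.2 330.9 r 27.2 ztop 9.6 slope [-0.02   0.004] tray xy 
table px [ 83. 201.] c 434.3 310.8 r 30.6 ztop 8.7 slope [-0.01  -0.004] tray xy 
table px [280. 215.] c 576.6 305.7 r 29.8 ztop 8.7 slope [-0.001 -0.005] tray xy 
side
table px [202. 286.] c 574.9 304.8 r 30.7 ztop 8.8 slope [ 0.007 -0.007] tray xy 
table px [242. 318.] c 429.8 310.4 r 30.6 ztop 8.6 slope [-0.    -0.017] tray xy
```

View pics/wrist16.png

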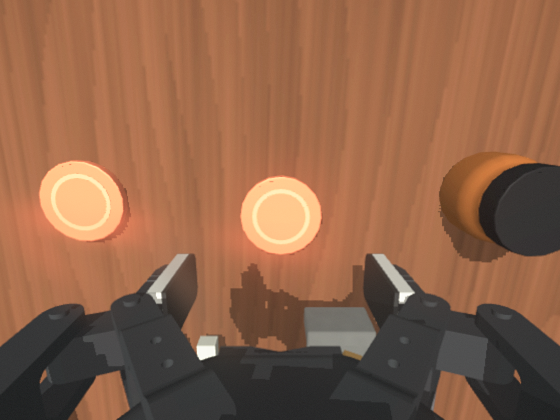

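View pics/side16.png

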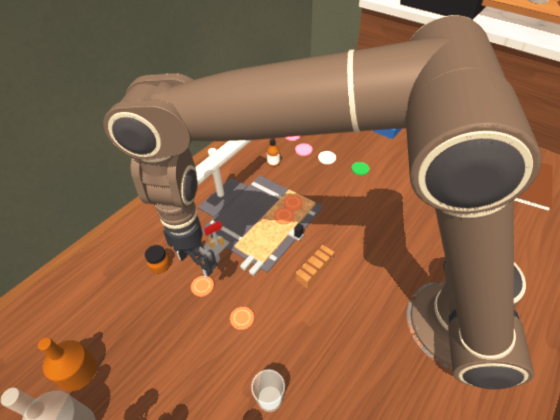

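C is at (281,215), measuring (0.5766, 0.3055). The jar at (500,205) and the bracket are clear. I'm gripping C.

Emit:
{"op": "apply_moves", "data": {
  "deltas": [
    [[-0.8, 0, 0.002, -0.02, 0, 0, 0], [-0.8, 0, 0.002, -0.055, 0, 0, 0], [-0.8, 0, 0.002, -0.078, 0, 0, 0], [-0.8, 0, 0.002, -0.087, 0, 0, 0], [-0.8, 0, 0.002, -0.0895, 0, 0, 0], [-0.8, 0, 0.002, -0.0895, 0, 0, 0], [-0.5, 0, 0.002, -0.0895, 0, 0, 0], [-0.2, 0, 0.002, -0.0895, 0, 0, 0], [0.2, 0, 0.002, -0.0895, 0, 0, 0], [0.2, 0, 0.002, -0.0895, 0, 0, 0], [0.2, 0, 0.002, -0.0895, 0, 0, 0]]
  ]
}}

```text
t: 33.0
ee_pos: [0.5772, 0.306, -0.001]
tcp_rot: [1.0, 0.02, 0.001, -0.0]
contact_force: [-0.6, -0.3, 5.9]
grip_width: 0.0576
```

Emit:
{"op": "apply_moves", "data": {
  "deltas": [
    [[0.2, 0, 0, 0.005, 0, 0, 0], [0.2, 0, 0, 0.02, 0, 0, 0], [0.2, 0, 0, 0.05, 0, 0, 0], [0.2, 0, 0, 0.07, 0, 0, 0], [0.2, 0, 0, 0.075, 0, 0, 0], [0.2, 0, 0, 0.075, 0, 0, 0]]
  ]
}}

```text
t: 33.75
ee_pos: [0.5766, 0.3057, 0.0726]
tcp_rot: [1.0, 0.02, 0.0, -0.0]
contact_force: [-0.6, 0.1, -0.8]
grip_width: 0.0572
```

```bash
python3 - <<'E'
from m import *
s=snap('wrist','wrist17'); W=cloud(s)
a=st(); print(a['t'],a['ee_pos'],a['grip_width'],a['contact_force'])
held(s,W,a)
E
```

```text
33.8 [0.5762, 0.3055, 0.0718] 0.0573 [0.6571, 0.5767, -0.0334]
held 11296 med [0.5759 0.3075 0.0822] c [576.9 305.3] size [60.  59.7] ang 5.39 z [0.0796 0.0822 0.0874]
slope [-0.     -0.0122] top rel TCP mm 10.4
```

View pics/wrist17.png

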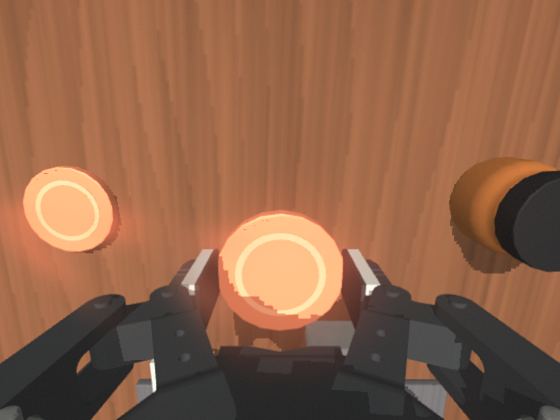

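C is held flat and centred. I'm carrying it high past the plunger to tray y = +34 mm, then going above D.

Emit:
{"op": "apply_moves", "data": {
  "deltas": [
    [[0.2, 0, 0, 0.04, 0, 0, 0], [0.2, 0, -0.01, 0.08, 0, 0, 0], [0.2, -0.008, -0.05, 0.085, 0, 0, 0], [0.2, -0.016, -0.1, 0.085, 0, 0, 0], [0.2, -0.023, -0.15, 0.085, 0, 0, 0], [0.2, -0.031, -0.2, 0.085, 0, 0, 0], [0.2, -0.036, -0.235, 0.065, 0, 0, 0], [0.2, -0.0377, -0.246, 0.02, 0, 0, 0], [0.2, -0.0377, -0.246, -0.03, 0, 0, 0], [0.2, -0.0377, -0.246, -0.05, 0, 0, 0], [0.2, -0.0377, -0.246, -0.0535, 0, 0, 0], [0.2, -0.0377, -0.246, -0.0535, 0, 0, 0]]
  ]
}}

```text
t: 35.3
ee_pos: [0.5383, 0.0596, 0.0182]
tcp_rot: [1.0, 0.02, -0.001, 0.0]
contact_force: [-0.3, 0.2, -0.1]
grip_width: 0.0572
```

Emit:
{"op": "apply_moves", "data": {
  "deltas": [
    [[-0.3, 0, 0, 0, 0, 0, 0], [-0.8, 0, 0, 0, 0, 0, 0], [-0.8, 0, 0, 0, 0, 0, 0], [-0.8, 0, 0, 0.015, 0, 0, 0], [-0.8, 0, 0, 0.05, 0, 0, 0], [-0.8, -0.012, 0.03, 0.068, 0, 0, 0], [-0.8, -0.034, 0.08, 0.068, 0, 0, 0], [-0.8, -0.055, 0.13, 0.068, 0, 0, 0], [-0.8, -0.076, 0.18, 0.068, 0, 0, 0], [-0.8, -0.095, 0.225, 0.068, 0, 0, 0], [-0.8, -0.1057, 0.2495, 0.068, 0, 0, 0], [-0.8, -0.1057, 0.2495, 0.068, 0, 0, 0]]
  ]
}}

```text
t: 36.8
ee_pos: [0.4326, 0.3109, 0.0879]
tcp_rot: [1.0, 0.022, 0.001, -0.0]
contact_force: [0.3, -0.5, 0.1]
grip_width: 0.0771
```

```bash
python3 - <<'E'
from m import *
s=snap('wrist','wrist18'); W=cloud(s)
a=st(); print(a['t'],a['ee_pos'],a['grip_width'],a['contact_force'])
terra(s,W)
s=snap('side','side18'); W=cloud(s); print('side'); terra(s,W)
E
```

```text
36.85 [0.433, 0.3098, 0.0877] 0.0771 [-0.4924, -0.59, 0.4816]
table px [279. 218.] c 432.1 311.0 r 29.8 ztop 8.7 slope [-0.001 -0.005] tray xy 
side
table px [242. 318.] c 430.5 311.2 r 30.5 ztop 8.4 slope [ 0.007 -0.016] tray xy
```

View pics/wrist18.png

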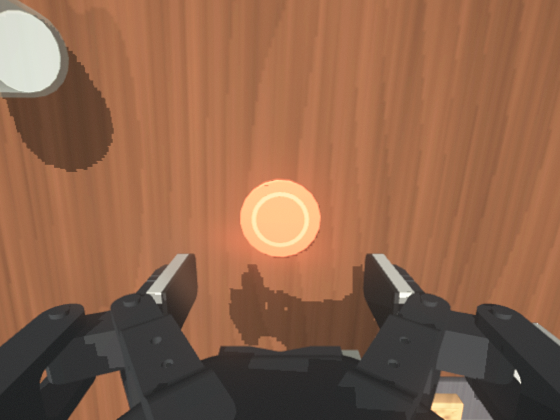

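View pics/side18.png

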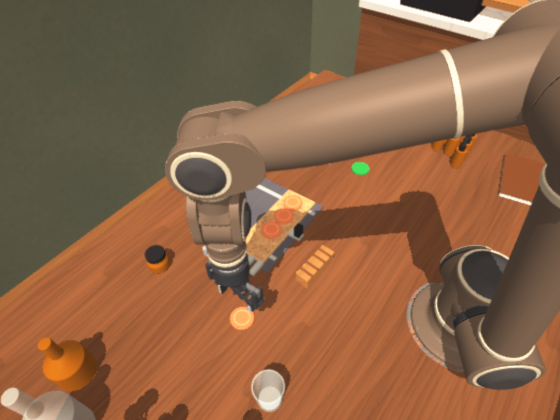

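Three discs are on the tray. D is at (280,218), measuring (0.432, 0.311). I'm gripping it.

Emit:
{"op": "apply_moves", "data": {
  "deltas": [
    [[-0.8, -0.0005, 0.0015, -0.02, 0, 0, 0], [-0.8, -0.0005, 0.0015, -0.055, 0, 0, 0], [-0.8, -0.0005, 0.0015, -0.078, 0, 0, 0], [-0.8, -0.0005, 0.0015, -0.087, 0, 0, 0], [-0.8, -0.0005, 0.0015, -0.0895, 0, 0, 0], [-0.8, -0.0005, 0.0015, -0.0895, 0, 0, 0], [-0.5, -0.0005, 0.0015, -0.0895, 0, 0, 0], [-0.2, -0.0005, 0.0015, -0.0895, 0, 0, 0], [0.2, -0.0005, 0.0015, -0.0895, 0, 0, 0], [0.2, -0.0005, 0.0015, -0.0895, 0, 0, 0], [0.2, -0.0005, 0.0015, -0.0895, 0, 0, 0]]
  ]
}}

```text
t: 38.28
ee_pos: [0.4332, 0.311, -0.0012]
tcp_rot: [1.0, 0.02, 0.001, -0.0]
contact_force: [-1.6, -2.5, 6.6]
grip_width: 0.0575
```

Emit:
{"op": "apply_moves", "data": {
  "deltas": [
    [[0.2, 0, 0, 0.005, 0, 0, 0], [0.2, 0, 0, 0.02, 0, 0, 0], [0.2, 0, 0, 0.05, 0, 0, 0], [0.2, 0, 0, 0.07, 0, 0, 0], [0.2, 0, 0, 0.075, 0, 0, 0], [0.2, 0, 0, 0.075, 0, 0, 0]]
  ]
}}

```text
t: 39.02
ee_pos: [0.4327, 0.3107, 0.0726]
tcp_rot: [1.0, 0.02, 0.0, -0.0]
contact_force: [0.3, 0.0, -0.0]
grip_width: 0.0575
```

```bash
python3 - <<'E'
from m import *
s=snap('wrist','wrist19'); W=cloud(s)
a=st(); print(a['t'],a['ee_pos'],a['grip_width'],a['contact_force'])
held(s,W,a)
E
```

```text
39.075 [0.4323, 0.3105, 0.0719] 0.0577 [-0.974, -0.2459, -0.0825]
held 11351 med [0.432  0.3128 0.0824] c [433.1 310.5] size [60.4 59.6] ang 5.46 z [0.0797 0.0824 0.0876]
slope [ 0.0001 -0.0132] top rel TCP mm 10.5
```

View pics/wrist19.png

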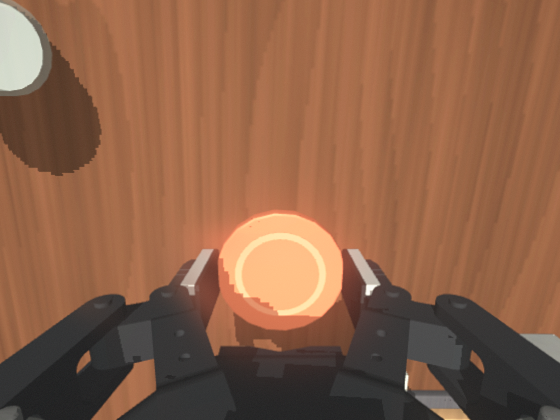

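```bash
python3 - <<'E'
from m import *
s=snap('scene','scene19'); W=cloud(s); terra(s,W)
s2=snap('side','side19')
c=cv2.cvtColor(s['img'],cv2.COLOR_RGB2BGR)[180:310,200:420]; c=cv2.resize(c,(800,473),interpolation=cv2.INTER_CUBIC); cv2.imwrite('pics/scene19z.png',c)
E
```

```text
(no output)
```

View pics/scene19z.png

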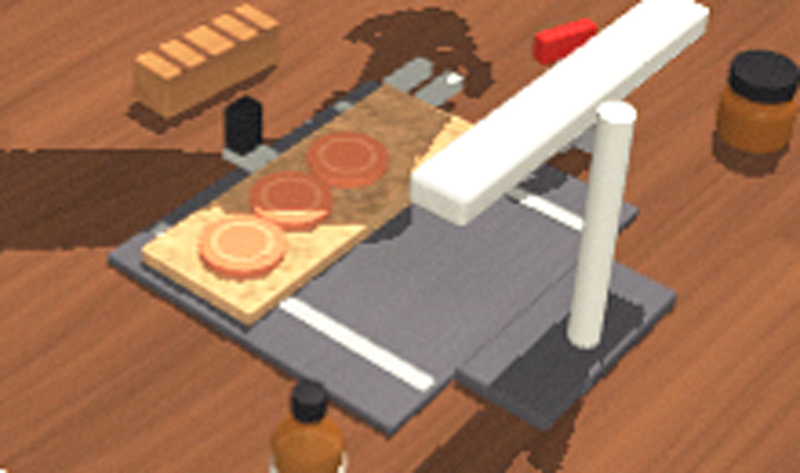

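The tray row is in order and the last spot is free. I'm placing D at tray y = +102 mm, then rising for an overview while turning the jaws back.

Emit:
{"op": "apply_moves", "data": {
  "deltas": [
    [[0.2, 0.006, -0.012, 0.02, 0, 0, 0], [0.2, 0.022, -0.04, 0.03, 0, 0, 0], [0.2, 0.045, -0.08, 0.03, 0, 0, 0], [0.2, 0.068, -0.12, 0.03, 0, 0, 0], [0.2, 0.09, -0.158, 0.02, 0, 0, 0], [0.2, 0.1015, -0.18, 0, 0, 0, 0], [0.2, 0.1035, -0.1831, -0.02, 0, 0, 0], [0.2, 0.1035, -0.1831, -0.042, 0, 0, 0], [0.2, 0.1035, -0.1831, -0.052, 0, 0, 0], [0.2, 0.1035, -0.1831, -0.0535, 0, 0, 0], [0.2, 0.1035, -0.1831, -0.0535, 0, 0, 0], [-0.3, 0.1035, -0.1831, -0.0535, 0, 0, 0]]
  ]
}}

```text
t: 40.67
ee_pos: [0.5361, 0.1278, 0.0189]
tcp_rot: [1.0, 0.02, 0.0, -0.0]
contact_force: [0.5, -0.6, 0.2]
grip_width: 0.0579
```

Emit:
{"op": "apply_moves", "data": {
  "deltas": [
    [[-0.8, 0, 0, 0, 0, 0, 0], [-0.8, 0, 0, 0, 0, 0, 0], [-0.8, 0, 0, 0.015, 0, 0, 0], [-0.8, 0, 0, 0.05, 0, 0, 0], [-0.8, -0.005, -0.01, 0.1, 0, 0, 0.1], [-0.8, -0.02, -0.03, 0.15, 0, 0, 0.26], [-0.8, -0.035, -0.05, 0.2, 0, 0, 0.44], [-0.8, -0.05, -0.075, 0.24, 0, 0, 0.62], [-0.8, -0.065, -0.095, 0.27, 0, 0, 0.8], [-0.8, -0.072, -0.105, 0.288, 0, 0, 0.98], [-0.8, -0.072, -0.105, 0.29, 0, 0, 1.16], [-0.8, -0.072, -0.105, 0.29, 0, 0, 1.34]]
  ]
}}

```text
t: 42.18
ee_pos: [0.4639, 0.0223, 0.3106]
tcp_rot: [0.77, 0.639, 0.001, 0.001]
contact_force: [-0.6, -0.1, -0.2]
grip_width: 0.0772
```

Emit:
{"op": "apply_moves", "data": {
  "deltas": [
    [[-1, 0, 0, 0, 0, 0, 0.16], [-1, 0, 0, 0, 0, 0, 0.228], [-1, 0, 0, 0, 0, 0, 0.228]]
  ]
}}

```text
t: 42.55
ee_pos: [0.4639, 0.0225, 0.3098]
tcp_rot: [0.694, 0.72, 0.0, 0.0]
contact_force: [0.8, -0.2, -1.3]
grip_width: 0.0854
```

```bash
python3 - <<'E'
from m import *
s=snap('wrist','wrist20'); W=cloud(s)
a=st(); print(a['t'],a['ee_pos'],a['tcp_rot'],a['grip_width'],a['contact_force'])
terra(s,W)
s=snap('side','side20'); W=cloud(s); print('side'); terra(s,W)
E
```

```text
42.6 [0.464, 0.0225, 0.3096] [0.6943, 0.7197, 0.0004, 0.0004] 0.0853 [0.0065, 0.2553, -0.4405]
tray px [302. 229.] c 538.9 57.5 r 30.1 ztop 28.4 slope [0.004 0.001] tray xy [ 0.1 31.9]
tray px [351. 227.] c 535.2 126.1 r 30.5 ztop 28.4 slope [0.002 0.001] tray xy [ -0.9 100.5]
side
tray px [256. 245.] c 536.0 127.9 r 30.7 ztop 29.0 slope [ 0.    -0.003] tray xy [-1.000e-01  1.023e+02]
```

View pics/wrist20.png

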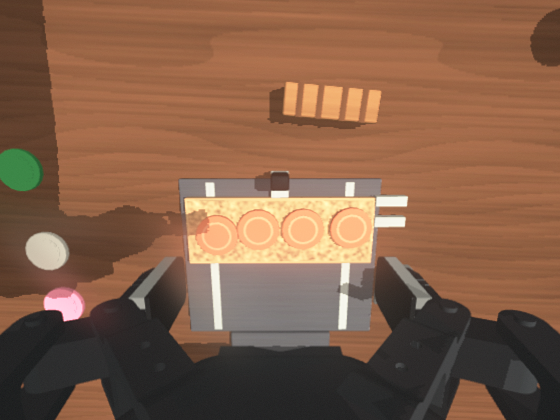

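A at (217,235) sits closer to B than where I placed it, so it may have been knocked. I'm measuring A and B separately.

```bash
python3 - <<'E'
from m import *
s=load('wrist'); W=cloud(s); x,y,z=W[...,0],W[...,1],W[...,2]
hsv=cv2.cvtColor(s['img'],cv2.COLOR_RGB2HSV)
for nm,(u,v) in dict(A=(217,235),B=(258,230),C=(302,229),D=(351,227)).items():
    # local: points with z in band within 26px
    vv,uu=np.mgrid[0:420,0:560]
    m=((uu-u)**2+(vv-v)**2<14**2)&np.isfinite(z)
    P=W[m]; A=np.c_[P[:,:2]-P[:,:2].mean(0),np.ones(len(P))]; k=np.linalg.lstsq(A,P[:,2],rcond=None)[0]
    print(nm,'z pct',np.round(np.percentile(P[:,2],[2,50,98])*1000,1),'slope',np.round(k[:2],3))
on=(np.abs(x-0.54)<0.06)&(np.abs(y-0.0257)<0.14)&(z>0.0245)&(z<0.04)
# split via distance transform
dt=cv2.distanceTransform(on.astype(np.uint8),cv2.DIST_L2,5)
n,l,stt,c=cv2.connectedComponentsWithStats((dt>8).astype(np.uint8))
for i in range(1,n):
    m=l==i; P=W[m].mean(0); print('core',np.round(c[i],1),np.round(P*1000,1),'tray',tray(P[:2]*1000),'n',stt[i,4])
im=cv2.cvtColor(s['img'],cv2.COLOR_RGB2BGR)[190:270,180:385]
cv2.imwrite('pics/w20z.png',cv2.resize(im,(800,312),interpolation=cv2.INTER_CUBIC))
s=load('side'); im=cv2.cvtColor(s['img'],cv2.COLOR_RGB2BGR)[180:280,220:330]
cv2.imwrite('pics/s20z.png',cv2.resize(im,(660,600),interpolation=cv2.INTER_CUBIC))
E
```

```text
A z pct [27.3 28.8 30.4] slope [ 0.001 -0.005]
B z pct [27.3 28.7 30.4] slope [ 0.001 -0.003]
C z pct [27.  28.7 30.3] slope [ 0. -0.]
D z pct [26.8 28.7 30.2] slope [-0.001  0.003]
core [302.5 228.6] [538.6  58.   28.7] tray [-0.1 32.3] n 475
core [253. 218.] [525.1 -12.1  29.8] tray [-16.4 -37.2] n 1
core [214. 223.] [534.9 -67.1  27.9] tray [ -8.6 -92.6] n 1
core [350.5 230.5] [539.  126.   28.6] tray [  2.8 100.3] n 366
core [246.  224.5] [535.4 -22.   28.4] tray [ -6.4 -47.5] n 2
core [262. 224.] [533.5   0.6  29.5] tray [ -7.4 -24.8] n 1
core [220.6 238.3] [557.2 -57.9  28.8] tray [ 14.  -84.2] n 220
core [245.5 227. ] [539.  -22.6  28.7] tray [ -2.8 -48.3] n 2
core [257.6 240.5] [558.7  -5.1  28.8] tray [ 17.5 -31.5] n 11
```

View pics/w20z.png

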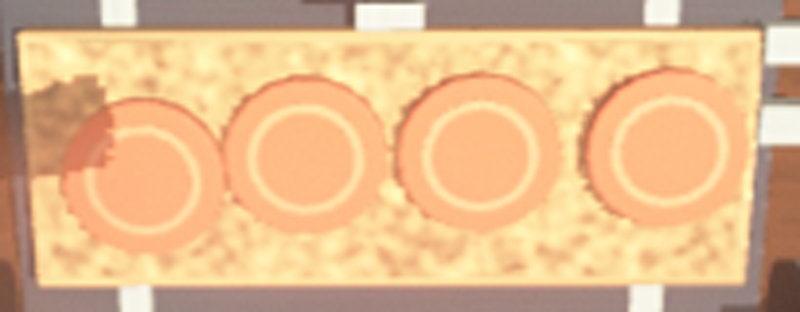

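View pics/s20z.png

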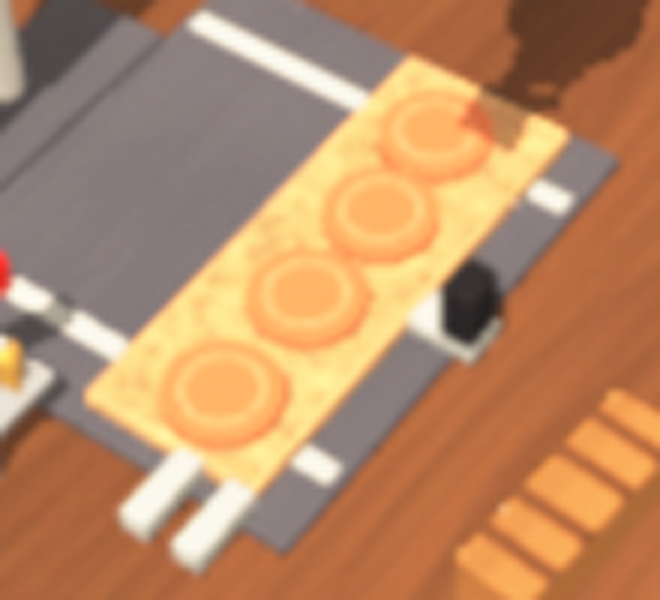

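A was nudged to about tray (+7, −92) mm. It still lies flat with its top at 28.7 mm, beside B without overlapping, and within the limits. The other three are at y ≈ −32, +32 and +101. I'm gripping the knob and pushing the tray home gently.

Emit:
{"op": "apply_moves", "data": {
  "deltas": [
    [[-0.2, 0, 0, -0.03, 0, 0, 0], [-0.2, 0, 0, -0.085, 0, 0, 0], [-0.2, 0, 0, -0.14, 0, 0, 0], [-0.2, 0, 0, -0.19, 0, 0, 0], [-0.2, 0, -0.0005, -0.23, 0, 0, 0], [-0.2, 0, -0.0005, -0.26, 0, 0, 0], [-0.2, 0, -0.0005, -0.277, 0, 0, 0], [-0.2, 0, -0.0005, -0.281, 0, 0, 0], [-0.2, 0, -0.0005, -0.281, 0, 0, 0], [0.2, 0, -0.0005, -0.281, 0, 0, 0], [0.5, 0, -0.0005, -0.281, 0, 0, 0], [0.8, 0, -0.0005, -0.281, 0, 0, 0]]
  ],
  "newtons": 30
}}

```text
t: 44.15
ee_pos: [0.4648, 0.0219, 0.0288]
tcp_rot: [0.694, 0.72, 0.001, 0.001]
contact_force: [-1.4, -0.2, 6.1]
grip_width: 0.0234
```

```bash
python3 - <<'E'
from m import *
s=snap('wrist','wrist21')
a=st(); print(a['t'],a['ee_pos'],a['tcp_rot'],a['grip_width'],a['contact_force'])
E
```

```text
44.2 [0.4649, 0.022, 0.0288] [0.6939, 0.7201, 0.0006, 0.0008] 0.0235 [0.0066, -0.7665, 5.9492]
```

View pics/wrist21.png

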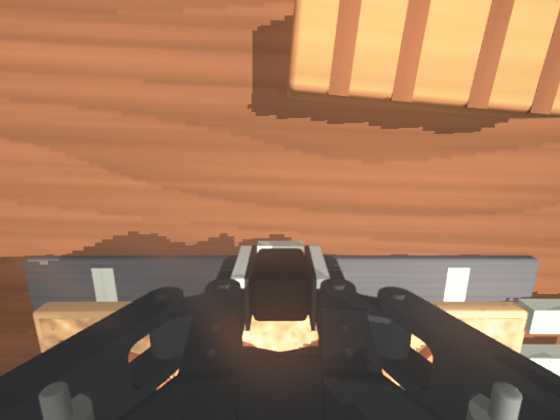

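The knob is gripped at (280,280) with 23.4 mm opening. Pushing home slowly.

Emit:
{"op": "apply_moves", "data": {
  "deltas": [
    [[0.8, 0.002, 0, 0, 0, 0, 0], [0.8, 0.007, 0, 0, 0, 0, 0], [0.8, 0.015, 0.0005, 0, 0, 0, 0], [0.8, 0.025, 0.001, 0, 0, 0, 0], [0.8, 0.037, 0.0015, 0, 0, 0, 0], [0.8, 0.049, 0.002, 0, 0, 0, 0], [0.8, 0.061, 0.0025, 0, 0, 0, 0], [0.8, 0.073, 0.003, 0, 0, 0, 0], [0.8, 0.084, 0.003, 0, 0, 0, 0], [0.8, 0.094, 0.0035, 0, 0, 0, 0], [0.8, 0.102, 0.004, 0, 0, 0, 0], [0.8, 0.109, 0.004, 0, 0, 0, 0]]
  ]
}}

```text
t: 45.7
ee_pos: [0.5738, 0.0262, 0.0288]
tcp_rot: [0.694, 0.72, 0.001, 0.0]
contact_force: [-2.5, -0.4, 5.8]
grip_width: 0.0235
```

Emit:
{"op": "apply_moves", "data": {
  "deltas": [
    [[0.8, 0.005, 0, 0, 0, 0, 0], [0.8, 0.009, 0.0005, 0, 0, 0, 0], [0.8, 0.0115, 0.0005, 0, 0, 0, 0], [0.8, 0.0115, 0.0005, 0, 0, 0, 0], [0.8, 0.0115, 0.0005, 0, 0, 0, 0]]
  ]
}}

```text
t: 46.32
ee_pos: [0.5797, 0.0264, 0.0287]
tcp_rot: [0.694, 0.72, -0.003, -0.003]
contact_force: [-20.8, -0.3, 20.4]
grip_width: 0.0238
```

```bash
python3 - <<'E'
from m import *
a=st(); print(a['t'],a['ee_pos'],a['tcp_rot'],a['grip_width'],a['contact_force'])
s=snap('scene','scene22'); 
c=cv2.cvtColor(s['img'],cv2.COLOR_RGB2BGR)[180:310,200:420]; c=cv2.resize(c,(800,473),interpolation=cv2.INTER_CUBIC); cv2.imwrite('pics/scene22z.png',c)
E
```

```text
46.325 [0.5797, 0.0264, 0.0287] [0.6938, 0.7201, -0.0028, -0.0027] 0.0238 [-20.8159, -0.2576, 20.4061]
```

View pics/scene22z.png

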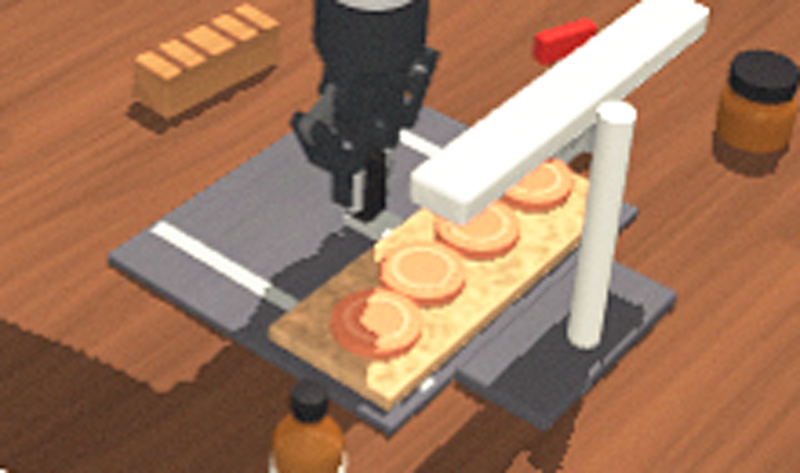

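The arm met about 20 N of resistance at x = 0.580. I'm comparing the tray edge now with the first picture to see how far from home it is.

```bash
python3 - <<'E'
from m import *
a=cv2.imread('pics/scene0.png'); b=cv2.imread('pics/scene22.png')
s=load('scene')
# back edge of cork (station x=+50) and right end (y=-135): sample intensity profile across edge along world lines at z=0.02 (scene cam offset handled by diff)
th=np.deg2rad(2.2); O=np.array([662.9,23.9]); 
def prof(img,y,xs):
    pts=[]
    for x in xs:
        X=np.array([O[0]+x*np.cos(th)-y*np.sin(th),O[1]+x*np.sin(th)+y*np.cos(th),20])/1000
        pts.append(proj(s,X))
    pts=np.array(pts,np.float32)
    hsv=cv2.cvtColor(img,cv2.COLOR_BGR2HSV)[...,1].astype(np.float32)
    return cv2.remap(hsv,pts[:,0:1],pts[:,1:2],cv2.INTER_LINEAR)[:,0]
xs=np.arange(35,66,0.5)
for y in [-125,-115,-60,-50,-40]:
    r=[]
    for im in (a,b):
        p=prof(im,y,xs); p=cv2.GaussianBlur(p.reshape(-1,1),(1,5),0).ravel()
        hi,lo=np.median(p[:10]),np.median(p[-10:]); mid=(hi+lo)/2
        i=np.argmax(p<mid); r.append((xs[i],round(float(hi)),round(float(lo))))
    print(y,r)
xs=np.arange(-65,-35,0.5)
for y in [-120,-110,-100]:
    r=[]
    for im in (a,b):
        p=prof(im,y,xs); p=cv2.GaussianBlur(p.reshape(-1,1),(1,5),0).ravel()
        lo,hi=np.median(p[:10]),np.median(p[-10:]); mid=(hi+lo)/2
        i=np.argmax(p>mid); r.append((xs[i],round(float(lo)),round(float(hi))))
    print('front',y,r)
E
```

```text
-125 [(np.float64(55.0), 99, 13), (np.float64(55.5), 90, 12)]
-115 [(np.float64(55.5), 123, 8), (np.float64(55.5), 115, 7)]
-60 [(np.float64(55.5), 116, 15), (np.float64(55.5), 109, 13)]
-50 [(np.float64(55.0), 110, 13), (np.float64(55.0), 103, 12)]
-40 [(np.float64(55.0), 94, 13), (np.float64(55.0), 84, 10)]
front -120 [(np.float64(-52.0), 12, 108), (np.float64(-51.0), 9, 128)]
front -110 [(np.float64(-50.5), 13, 90), (np.float64(-50.0), 18, 128)]
front -100 [(np.float64(-51.0), 11, 101), (np.float64(-51.0), 17, 128)]
```

The tray edge matches the first picture to within 0.5 mm, so the tray is home against its stop. I'm releasing in place and rising.

Emit:
{"op": "apply_moves", "data": {
  "deltas": [
    [[0.4, 0, 0, 0, 0, 0, 0], [0.1, 0, 0, 0, 0, 0, 0], [-0.2, 0, 0, 0, 0, 0, 0], [-0.2, 0, 0, 0.003, 0, 0, 0], [-0.2, 0, 0, 0.02, 0, 0, 0], [-0.2, -0.01, 0, 0.06, 0, 0, 0], [-0.2, -0.03, 0, 0.11, 0, 0, 0], [-0.2, -0.05, 0, 0.16, 0, 0, 0], [-0.4, -0.07, 0, 0.21, 0, 0, 0], [-0.6, -0.08, 0, 0.25, 0, 0, 0], [-0.6, -0.085, 0, 0.27, 0, 0, 0], [-0.6, -0.085, 0, 0.27, 0, 0, 0]]
  ]
}}

```text
t: 47.88
ee_pos: [0.5, 0.0266, 0.3007]
tcp_rot: [0.694, 0.72, 0.002, 0.002]
contact_force: [0.5, 0.4, -0.9]
grip_width: 0.0685
```

```bash
python3 - <<'E'
from m import *
s=snap('wrist','wrist23'); W=cloud(s)
x,y,z=W[...,0],W[...,1],W[...,2]
a=st(); print(a['t'],a['ee_pos'],a['tcp_rot'],a['grip_width'],a['contact_force'])
hsv=cv2.cvtColor(s['img'],cv2.COLOR_RGB2HSV); H,S,V=[hsv[...,i].astype(int) for i in range(3)]
roi=(x>0.5)&(x<0.75)&(y>-0.2)&(y<0.2)
cork=cc(roi&(z>0.014)&(z<0.033)&(H>4)&(H<28)&(S>60)); rect(W[cork],'cork')
kn=cc((z>0.045)&(z<0.065)&(y<0.06)&(y>-0.02)&(x>0.55)&(x<0.61)); rect(W[kn],'knob')
E
```

```text
47.925 [0.4999, 0.0266, 0.2989] [0.6938, 0.7201, 0.0009, 0.0008] 0.0685 [0.1737, 0.0421, 0.27]
cork 9193 med [0.6541 0.033  0.0216] c [660.3  29.4] size [ 99.7 254.5] ang 2.07 z [0.0181 0.0216 0.0298]
knob 302 med [0.582  0.0268 0.0557] c [583.9  26.7] size [19.9 23.9] ang 1.29 z [0.0462 0.0557 0.0575]
```

View pics/wrist23.png

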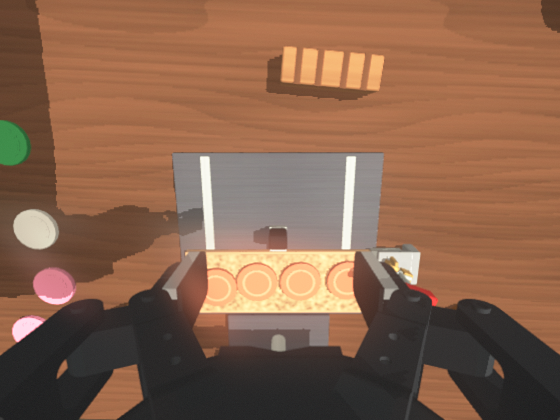

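The tray is home, with the knob at (0.584, 0.027) as at the start, and the discs are in a row at (217,287), (258,281), (300,281) and (347,281). Now to the plunger.

Emit:
{"op": "apply_moves", "data": {
  "deltas": [
    [[-0.3, 0.01, 0.012, 0, 0, 0, 0.1], [-0.3, 0.03, 0.04, -0.01, 0, 0, 0.27], [-0.3, 0.055, 0.073, -0.02, 0, 0, 0.44], [-0.3, 0.08, 0.107, -0.04, 0, 0, 0.61], [-0.3, 0.1, 0.135, -0.07, 0, 0, 0.78], [-0.3, 0.117, 0.157, -0.1, 0, 0, 0.95], [-0.3, 0.1253, 0.1676, -0.125, 0, 0, 1.1], [-0.3, 0.1253, 0.1676, -0.145, 0, 0, 1.2], [-0.3, 0.1253, 0.1676, -0.1475, 0, 0, 1.219], [-0.3, 0.1253, 0.1676, -0.1475, 0, 0, 1.219]]
  ]
}}

```text
t: 49.18
ee_pos: [0.6247, 0.1939, 0.15]
tcp_rot: [0.157, 0.988, -0.0, -0.0]
contact_force: [-0.9, -0.1, 0.8]
grip_width: 0.0557
```

```bash
python3 - <<'E'
from m import *
s=snap('wrist','wrist24'); W=cloud(s)
a=st(); print(a['t'],a['ee_pos'],a['tcp_rot'],a['grip_width'],a['contact_force'])
x,y,z=W[...,0],W[...,1],W[...,2]
hsv=cv2.cvtColor(s['img'],cv2.COLOR_RGB2HSV); H,S,V=[hsv[...,i].astype(int) for i in range(3)]
red=cc((z>0.07)&(z<0.15)&((H<6)|(H>174))&(S>120)); rect(W[red],'wing')
E
```

```text
49.225 [0.625, 0.194, 0.1508] [0.1574, 0.9875, 0.0001, 0.0002] 0.0554 [0.1996, -0.7096, 0.2853]
wing 1714 med [0.6244 0.1912 0.1128] c [625.4 193.9] size [47.9 13.3] ang 72.31 z [0.1027 0.1128 0.1142]
```

View pics/wrist24.png

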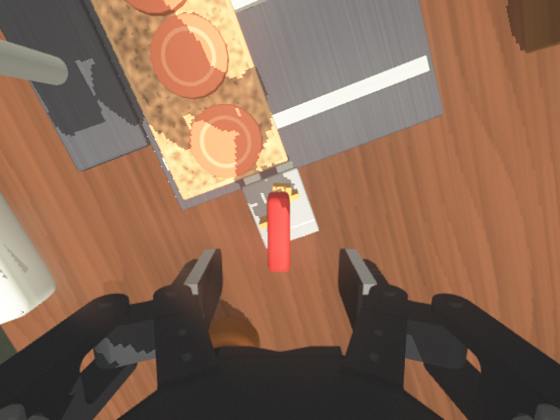

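The wing at (279,230) is centred between the jaws, measuring (0.6254, 0.1939) with its top at 112.8 mm. I'm gripping and lifting.

Emit:
{"op": "apply_moves", "data": {
  "deltas": [
    [[-0.3, 0, 0, -0.02, 0, 0, 0], [-0.3, 0, 0, -0.045, 0, 0, 0], [-0.3, 0, 0, -0.062, 0, 0, 0], [-0.3, 0, 0, -0.067, 0, 0, 0], [-0.3, 0, 0, -0.067, 0, 0, 0], [0.3, 0, 0, -0.067, 0, 0, 0], [1, 0, 0, -0.067, 0, 0, 0], [1, 0, 0, -0.067, 0, 0, 0], [1, 0, 0, -0.067, 0, 0, 0], [1, 0, 0, -0.067, 0, 0, 0]]
  ],
  "newtons": 60
}}

```text
t: 50.48
ee_pos: [0.6257, 0.1942, 0.0842]
tcp_rot: [0.157, 0.988, 0.0, 0.001]
contact_force: [1.6, -1.3, 4.7]
grip_width: 0.0126
```

Emit:
{"op": "apply_moves", "data": {
  "deltas": [
    [[1, 0, 0, 0.003, 0, 0, 0], [1, 0, 0, 0.0065, 0, 0, 0], [1, 0, 0, 0.0085, 0, 0, 0], [1, 0, 0, 0.0085, 0, 0, 0], [1, 0, 0, 0.0085, 0, 0, 0]]
  ]
}}

```text
t: 51.1
ee_pos: [0.6252, 0.1941, 0.09]
tcp_rot: [0.157, 0.988, -0.0, -0.0]
contact_force: [6.0, 0.3, -7.6]
grip_width: 0.0132
```

```bash
python3 - <<'E'
from m import *
s=snap('wrist','wrist25'); W=cloud(s)
a=st(); print(a['t'],a['ee_pos'],a['tcp_rot'],a['grip_width'],a['contact_force'])
x,y,z=W[...,0],W[...,1],W[...,2]
hsv=cv2.cvtColor(s['img'],cv2.COLOR_RGB2HSV); H,S,V=[hsv[...,i].astype(int) for i in range(3)]
red=cc((z>0.07)&(z<0.15)&((H<6)|(H>174))&(S>120)); rect(W[red],'wing')
E
```

```text
51.15 [0.6252, 0.1941, 0.09] [0.1567, 0.9876, -0.0004, -0.0003] 0.013 [5.8392, 1.0464, -7.5959]
wing 3836 med [0.6238 0.1896 0.1185] c [624.8 193.8] size [47.5 15.1] ang 71.97 z [0.1046 0.1185 0.1202]
```

Lift is about 19.5 mm. I'm twisting back to zero, then lowering.

Emit:
{"op": "apply_moves", "data": {
  "deltas": [
    [[1, 0, 0, 0.001, 0, 0, 0], [1, 0, 0, 0.001, 0, 0, -0.14], [1, 0, 0, 0.001, 0, 0, -0.28], [1, 0, 0, 0.001, 0, 0, -0.42], [1, 0, 0, 0.001, 0, 0, -0.56], [1, 0, 0, 0.001, 0, 0, -0.7], [1, 0, 0, 0.001, 0, 0, -0.84], [1, 0, 0, 0.001, 0, 0, -0.98], [1, 0, 0, 0.001, 0, 0, -1.1], [1, 0, 0, 0.001, 0, 0, -1.2], [1, 0, 0, 0.001, 0, 0, -1.222], [1, 0, 0, 0.001, 0, 0, -1.222]]
  ]
}}

```text
t: 52.65
ee_pos: [0.6257, 0.1935, 0.091]
tcp_rot: [0.695, 0.719, -0.001, 0.001]
contact_force: [7.7, -1.0, -8.3]
grip_width: 0.0132
```

Emit:
{"op": "apply_moves", "data": {
  "deltas": [
    [[1, 0, 0, -0.005, 0, 0, 0], [1, 0, 0, -0.012, 0, 0, 0], [1, 0, 0, -0.018, 0, 0, 0], [1, 0, 0, -0.022, 0, 0, 0], [1, 0, 0, -0.023, 0, 0, 0], [1, 0, 0, -0.023, 0, 0, 0]]
  ]
}}

```text
t: 53.4
ee_pos: [0.626, 0.1936, 0.0704]
tcp_rot: [0.695, 0.719, 0.0, 0.001]
contact_force: [4.3, -2.8, 2.7]
grip_width: 0.0134
```

```bash
python3 - <<'E'
from m import *
s=snap('wrist','wrist26'); W=cloud(s)
a=st(); print(a['t'],a['ee_pos'],a['tcp_rot'],a['grip_width'],a['contact_force'])
x,y,z=W[...,0],W[...,1],W[...,2]
hsv=cv2.cvtColor(s['img'],cv2.COLOR_RGB2HSV); H,S,V=[hsv[...,i].astype(int) for i in range(3)]
red=cc((z>0.07)&(z<0.15)&((H<6)|(H>174))&(S>120)); rect(W[red],'wing')
E
```

```text
53.45 [0.626, 0.1936, 0.0704] [0.6951, 0.7189, 0.0004, 0.0012] 0.0129 [4.1918, -2.5566, 2.8083]
wing 3876 med [0.6201 0.1944 0.099 ] c [624.6 194.7] size [47.6 14.5] ang 1.9 z [0.0857 0.099  0.1005]
```

View pics/wrist26.png

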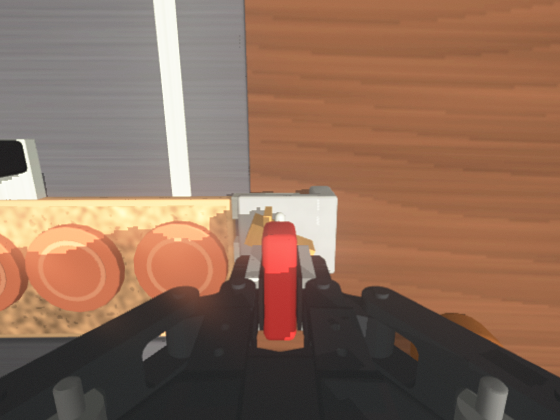

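The wing top is back at 99.0 mm and 1.9°, so the plunger is fully down. I'm releasing and rising for a final check.

Emit:
{"op": "apply_moves", "data": {
  "deltas": [
    [[0.6, 0, 0, 0, 0, 0, 0], [0.2, 0, 0, 0, 0, 0, 0], [-0.2, 0, 0, 0, 0, 0, 0], [-0.2, 0, 0, 0.003, 0, 0, 0], [-0.2, 0, 0, 0.02, 0, 0, 0], [-0.2, 0, 0, 0.06, 0, 0, 0], [-0.2, 0, 0, 0.1, 0, 0, 0], [-0.2, -0.02, -0.02, 0.14, 0, 0, 0], [-0.2, -0.06, -0.06, 0.18, 0, 0, 0], [-0.4, -0.1, -0.1, 0.21, 0, 0, 0], [-0.6, -0.14, -0.14, 0.23, 0, 0, 0], [-0.6, -0.17, -0.16, 0.24, 0, 0, 0]]
  ]
}}

```text
t: 54.95
ee_pos: [0.4534, 0.0328, 0.3129]
tcp_rot: [0.695, 0.719, 0.001, 0.001]
contact_force: [1.1, -0.8, -0.9]
grip_width: 0.0684
```

Emit:
{"op": "apply_moves", "data": {
  "deltas": [
    [[-0.6, -0.02, -0.01, 0.01, 0, 0, 0], [-0.6, -0.02, -0.01, 0.01, 0, 0, 0], [-0.6, -0.02, -0.01, 0.01, 0, 0, 0]]
  ]
}}

```text
t: 55.32
ee_pos: [0.4356, 0.0246, 0.3195]
tcp_rot: [0.695, 0.719, 0.0, -0.0]
contact_force: [0.6, 0.5, -0.2]
grip_width: 0.0682
```

```bash
python3 - <<'E'
from m import *
s=snap('wrist','wrist27'); W=cloud(s)
a=st(); print(a['t'],a['ee_pos'],a['tcp_rot'],a['grip_width'],a['contact_force'])
x,y,z=W[...,0],W[...,1],W[...,2]
kn=cc((z>0.045)&(z<0.065)&(y<0.06)&(y>-0.02)&(x>0.55)&(x<0.61)); rect(W[kn],'knob')
im=cv2.cvtColor(s['img'],cv2.COLOR_RGB2BGR)
s=snap('side','side27'); W=cloud(s); x,y,z=W[...,0],W[...,1],W[...,2]
hsv=cv2.cvtColor(s['img'],cv2.COLOR_RGB2HSV); H,S,V=[hsv[...,i].astype(int) for i in range(3)]
red=cc((z>0.06)&(z<0.15)&((H<6)|(H>174))&(S>120)&(x>0.5)&(x<0.7)&(y>0.1)&(y<0.25)); rect(W[red],'wing')
st0=TC.copy()
on=(np.abs(x-0.66)<0.06)&(np.abs(y-0.03)<0.14)&(z>0.026)&(z<0.036)
n,l,stt,c=cv2.connectedComponentsWithStats(cv2.erode(on.astype(np.uint8),np.ones((3,3))))
import m; m.TC=np.array([660.3,30.3])
for i in range(1,n):
    if stt[i,4]<40: continue
    P=W[l==i]; print('disc side',np.round(c[i]),np.round(np.nanmean(P,0)*1000,1),'tray',m.tray(np.nanmean(P,0)[:2]*1000),stt[i,4])
c=cv2.cvtColor(s['img'],cv2.COLOR_RGB2BGR)[110:300,150:370]; cv2.imwrite('pics/side27z.png',cv2.resize(c,(690,596),interpolation=cv2.INTER_CUBIC))
E
```

```text
55.375 [0.4356, 0.0247, 0.3191] [0.6946, 0.7194, -0.0003, -0.0004] 0.0679 [-0.6845, -0.5604, -0.6015]
knob 261 med [0.581  0.0264 0.0557] c [583.5  26.3] size [20.9 23. ] ang 2.08 z [0.0466 0.0557 0.0576]
wing 108 med [0.6211 0.1981 0.0967] c [623.4 195.6] size [47.2 11.8] ang 2.06 z [0.0808 0.0967 0.1021]
disc side [256. 194.] [664.2 -22.9  29.3] tray [  1.9 -53.3] 226
disc side [240. 211.] [653.8  62.6  29.6] tray [-5.3 32.5] 129
disc side [226. 226.] [649.3 129.9  29.5] tray [ -7.2 100. ] 151
```

View pics/wrist27.png

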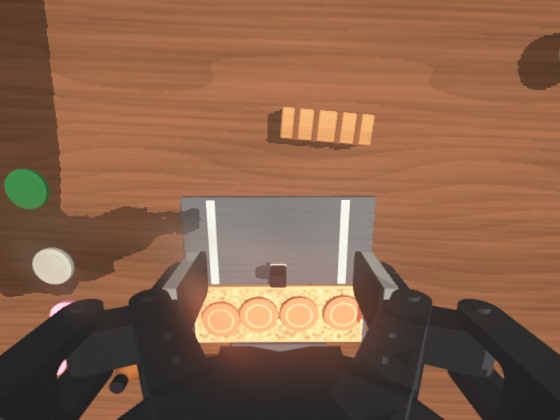

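View pics/side27z.png

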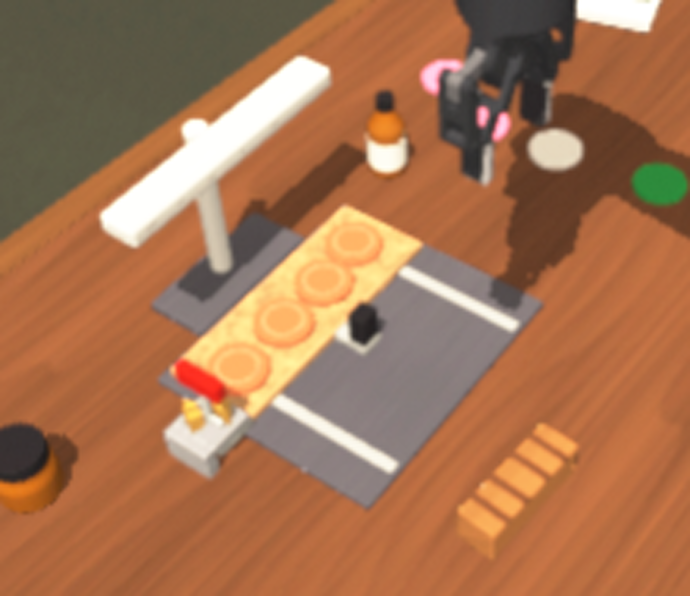

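```bash
python3 - <<'E'
from m import *
import m; m.TC=np.array([660.3,30.3])
s=snap('wrist'); W=cloud(s); z=W[...,2]; vv,uu=np.mgrid[0:420,0:560]
hsv=cv2.cvtColor(s['img'],cv2.COLOR_RGB2HSV)
for nm,(u,v) in dict(A=(220,320),B=(258,314),C=(299,313),D=(341,313)).items():
    mm=((uu-u)**2+(vv-v)**2<11**2)&np.isfinite(z); P=W[mm]
    A=np.c_[P[:,:2]-P[:,:2].mean(0),np.ones(len(P))]; k=np.linalg.lstsq(A,P[:,2],rcond=None)[0]
    c=ray_at_z(s,np.array([u*1.]),np.array([v*1.]),0.028)[0]*1000
    print(nm,'z',np.round(np.percentile(P[:,2],[2,50,98])*1000,1),'slope',np.round(k[:2],3),'tray xy',m.tray(c[:2]))
x,y=W[...,0],W[...,1]
blk=cc((z>0.03)&(z<0.06)&(x<0.45)&(x>0.25)&(y>-0.05)&(y<0.2)); rect(W[blk],'blk')
im=cv2.cvtColor(s['img'],cv2.COLOR_RGB2BGR)[275:350,185:375]; cv2.imwrite('pics/w28z.png',cv2.resize(im,(798,315),interpolation=cv2.INTER_CUBIC))
E
```

```text
A z [27.1 28.6 30. ] slope [-0.004 -0.002] tray xy [  3.5 -91. ]
B z [27.  28.5 30.1] slope [-0.009 -0.001] tray xy [ -6.8 -31.2]
C z [26.8 28.5 30.1] slope [-0.005  0.004] tray xy [-8.3 32.6]
D z [27.  28.5 30. ] slope [-0.009  0.006] tray xy [-8.1 98. ]
blk 2968 med [0.3686 0.0831 0.0404] c [368.9  83.8] size [121.3  40.3] ang 87.01 z [0.038  0.0404 0.0421]
```

View pics/w28z.png

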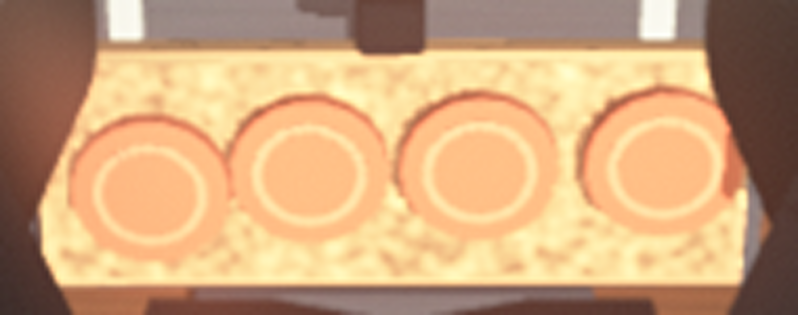

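All four discs lie flat side by side in one layer, at (148,190), (308,167), (478,165) and (663,162) in the zoom. The plunger is down, the tray is home and the block is on the table. Handing in.

```bash
python3 - <<'E'
from h import *
a=st(); print(a['t'],a['contact_force'],np.abs(a['dq']).max())
print(robot.finish_job())
E
```

```text
55.475 [0.4359, 0.175, -0.0937] 0.0025
the job is handed in; nothing more can be done
None
```

The job is done and handed in at about 55 s of the 210 s. No verdict was reported.

**What I did:** I lifted and twisted the plunger into its notch and moved the pipette rest to the table at about (0.37, 0.08). I drew the tray out 120 mm and laid all four terracotta discs on it. Then I pushed the tray home, untwisted the plunger and let it down to lock.

**Last checks:**
- **Discs:** all four lie flat in one layer, tops at 28.5 mm. Their centres are at tray y ≈ −91, −31, +33 and +98 mm, with x within about 9 mm.
- **Tray:** the knob is back within 1 mm of where it started, so the tray is home.
- **Plunger:** just before I let go, the wing top was at 99.0 mm and about 2°, the same as at the start. The side view after release agrees.
- **Pipette rest:** its top is at 40.4 mm, so it stands on the table.
- **Bystanders:** the bottle and jar looked untouched in the last pictures. The beaker was not in the last side crop, but the arm never came near it.

**What disagreed or was not as planned:**
- The scene camera read 4 to 8 mm off the side and wrist cameras, so I used the wrist camera for positions.
- The first disc was found about 10 mm from where I had put it, and now sits right beside its neighbour. It was flat and inside the limits, so I left it.
- The push home ended with about 20 N on the stop and the gripper 5 mm short of where I expected. The tray edge matched the first picture to 0.5 mm, so the difference was most likely slip at the knob.

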